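# Make the RF test set ready for a batch of remotes

### The arm

A 6-joint arm with a two-finger parallel gripper is mounted at the origin on the work surface. World frame = base frame: x ahead of the robot, y to its left, z up, the work surface at z = 0. Lengths are in m, angles in rad, forces in N, time in s.
With the tool pointing down it reaches from about 0.4 to 0.925 m from the base axis. Payload 12.5 kg.
Tool frame: the origin (TCP) lies between the finger pads; the fingertips stand 17 mm ahead of it and the grasp point (between the pads) lies 2 mm behind it; z points along the fingers, y is the line along which they close (so a half turn about z gives the same grasp; the last joint's range is limited). The gripper opens to 95 mm and grips with 3 to 60 N. Pads are 20 mm wide; open, the fingers measure 119 mm over their backs; the gripper's body (75 mm by 180 mm) begins 59 mm behind the grasp point.
Start: joints at [1.063, 0.491, 1.559, -0, 1.092, -0.106], TCP at [0.244, 0.575, 0.232] pointing down, gripper open.
Joint ranges: [-3.1, 3.1], [-0.84, 2.19], [0.05, 2.79], [-1.13, 4.28], [0.06, 2.93], [-2.69, 2.69]. Speed limits (rad/s): [2.22, 2.22, 2.79, 3.14, 3.14, 3.14].

### API

Orientations are given as a unit quaternion [x, y, z, w].
In Python, from bench import arm gives the robot as it stands. The module is installed in compiled form; this text tells all that it offers.
- The arm moves only by the tool arm_command, never from a script. Its argument "series" is one flat list of numbers, 7 for each row, row after row: the turn, a rotation vector about the tool's x, y, z in rad, then the shift along the tool's x, y, z in mm, then the finger opening in mm, from 0 to 95.1. A call has 1 to 20 rows; each row shifts and turns the commanded pose from where the row before left it, along the tool's axes as they then stand; what a row does not reach is not made up. A row lasts 1/8 s, in which the tool goes at most 62.5 mm and 10.7 degrees, less where a joint would pass 70% of its speed; a pose out of reach is approached as far as the arm can. A call is refused whole if a number of a shift passes 62.5 or a number of a turn 0.188, either way. A call with a gripper value outside its range is refused whole. The fingers move at their own pace and stop on an object; "squeeze" is the grip in N (left out, the last holds). Time passes only in rows, so rows that do not move let the fingers close. It gives the time, the measured TCP pose, the force, the opening and the grip force at its end, in the units of the state.
- arm.get_obs(): the state, without advancing time (a new reading comes with each control period).
- arm.read_camera(name): name is "scene" or "side" or "wrist"; returns the picture (480x640x3 uint8, red, green, blue); there is no depth.
- arm.camera_info(name): a dict with "fovy" (degrees; the focal length in pixels is half the picture's height over the tangent of half this angle, whatever the lens; pixels are square), "cx", "cy" (the principal point, pixels), "cam_to_world" (4x4, takes a point from camera to world coordinates). Camera axes: x right, y down, z forward; pixel columns grow to the right and rows downward; lengths in m; the calibration is good to about 2 mm. The wrist camera is an equidistant fisheye: a pixel r from the principal point sees the ray r / f radians off the axis. A picture is of the moment at which its call begins: read the wrist's pose just before it. camera_info takes no time and is no camera call; for the wrist camera it gives the pose at the moment of the call.
- arm.hand_in(): hands the job in; it is judged then, once.
Trained networks look in the newest picture that a camera, given by its name, has taken for a name from the list of things; names that differ only in an ending like _2 or _b are one class to them, and where a whole thing is asked for, a point or a joint stands for the part that bears it (a point fixed in the world has none). Each returns a list of dicts, best first, with "confidence" (0 to 1); they miss things now and then, are a little off and sometimes report something else, mostly with a low value. They report only what shows in the picture. A call takes as long as a camera call. They do not tell look-alikes from the thing itself.
- arm.cut_out(camera, target): "region" (480x640 bool, what is visible of it).
- arm.mark_of(camera, target): "xyz" ([x, y, z] in m, in the coordinates of the camera as it stood for that picture, good to about 4 mm: a listed point, or the origin of a listed thing).
The state is a dict: "time": time; "joints": joint angles; "joint_vel": joint speeds; "tau": joint torques, N m; "tcp_pos": TCP position; "ee_rot": TCP orientation; "wrist_force": force on the tool from outside, world axes, zero at the start; "ft_torque": the same for the moment, N m; "gripper_width": finger opening in m; "grip_force": force on a finger pad.
Only numpy, scipy, OpenCV 4.12 (cv2) and the standard library are available. Lean on these libraries where they do the work, as an engineer would, in place of code of your own. Each camera call takes 0.05 s, during which the arm holds its last target. There are 200 camera calls.

### The job

Get the bench ready for a batch test: lay every remote flat, buttons up, in a pocket of its own in the tray, and use the pin spanner to lock both rings on the grey test set, with both prongs fully home in a ring's holes before you turn it clockwise to its stop. Put the spanner back upright in its rest, and only when all that is done turn the range knob clockwise until it clicks over into its next position. Turn the rings with the spanner only and leave the solder reel, screwdriver and multimeter where they are.

Things in the scene. Friction and masses are not known exactly. Their poses are not given: they have to be found in the camera images.
- testset: Grey instrument box fixed to the bench, 200 (its x) x 210 (its y) x 50 mm high; origin at the centre of its underside. On its flat top: the two lock rings, centred 35 mm to its +x and 55 mm to either side in y, and the range knob 60 mm to its -x, midway.
- ring_right_top (a point): Centre of the top face of the lock ring on the box's -y side, 64 mm above the bench: steel collar, 70 mm across, 14 mm thick, z up. Two round 9.5 mm holes go right through it, 24 mm from the centre on its +x and -x sides; the point turns with the ring.
- ring_left_top (a point): The same point and axes for the identical lock ring on the box's +y side.
- ring_right (a joint): Turn of the -y ring in rad: grows as it turns clockwise seen from above; loose at the start (0 to 0.25), locked against its stop at 1.3. It turns stiffly (about 0.2 N m) and stays where it is left. Its holes lie at angle (0.65 - value) from the box's x axis, counted anticlockwise.
- ring_left (a joint): The same for the +y ring.
- spanner_grip (a point): Middle of the grip of the pin spanner, a loose steel and rubber tool of 200 g that stands upright in its rest. The grip is an upright rubber bar, 32 mm (its x) x 14 mm (its y) and 60 mm tall, rising from the middle of a cross-bar 72 mm (x) x 28 mm (y) x 12 mm high. This point is half-way along the x and y of the grip, 46 mm above the underside of the cross-bar and 26 mm below the grip's top. z up.
- spanner_bar (a point): Centre of the underside of the spanner's cross-bar, same axes. Two round steel prongs, 6.5 mm thick and 12 mm long with chamfered ends, point down from the underside, 24 mm from this point on its +x and -x sides. With both prongs fully in a ring's holes the underside lies on the ring's top face.
- rest: Grey fixed rest for the spanner, 96 (its x) x 42 (its y) x 30 mm high, origin at the centre of its underside. A slot 14 mm wide and 24 mm deep runs along its x through the middle, open above and at both ends: the prongs hang in the slot and the cross-bar lies along it on the top, 30 mm up, midway along the rest.
- tray: Shallow fixed aluminium tray, 180 (its x) x 120 (its y) x 10 mm high, origin at the centre of its underside; floor and walls 4 mm thick, ribs as high as the walls make four pockets.
- knob_grip (a point): Range knob's grip, on its axis, 70 mm above the bench and 11 mm below the knob's top: black bar, 44 mm (along its x) x 12 mm (its y) x 22 mm high, on a round skirt 50 mm across and 9 mm high. Its axes turn with the knob, z up.
- range_knob (a joint): Turn of the knob in rad: rests in a detent at 0 (off, the start), grows as it turns clockwise seen from above; resists with up to 0.15 N m, passes over the top of the detent at 0.6 and then snaps to the next rest at 1.2 (on). The bar lies at angle (0.6 - value) from the box's x axis, counted anticlockwise.
- solder_reel: Bystander: aluminium solder reel, 54 mm across and 40 mm high, on the bench; origin at its underside. Leave alone.
- driver: Bystander: screwdriver with an orange handle lying on the bench. Leave alone.
- meter: Bystander: black hand-held multimeter, 150 x 80 x 35 mm, lying on the bench; origin at its underside. Leave alone.
- pocket0 (a point): Centre of the floor of the tray's pocket on its -x, -y side, 84 mm along the tray's x, 54 mm along its y, 6 mm deep. Axes as the tray.
- pocket1 (a point): Centre of the floor of the tray's pocket on its -x, +y side, 84 mm along the tray's x, 54 mm along its y, 6 mm deep. Axes as the tray.
- pocket2 (a point): Centre of the floor of the tray's pocket on its +x, -y side, 84 mm along the tray's x, 54 mm along its y, 6 mm deep. Axes as the tray.
- pocket3 (a point): Centre of the floor of the tray's pocket on its +x, +y side, 84 mm along the tray's x, 54 mm along its y, 6 mm deep. Axes as the tray.
- remote0_mid (a point): Centre (10 mm above its underside) of a loose black radio remote, a flat rounded block of 60 g, 68 (its x) x 38 (its y) x 20 mm high, buttons on top, z up. May be absent.
- remote1_mid (a point): Centre (10 mm above its underside) of a loose black radio remote, a flat rounded block of 60 g, 68 (its x) x 38 (its y) x 20 mm high, buttons on top, z up. May be absent.
- remote2_mid (a point): Centre (10 mm above its underside) of a loose black radio remote, a flat rounded block of 60 g, 68 (its x) x 38 (its y) x 20 mm high, buttons on top, z up. May be absent.
- remote3_mid (a point): Centre (10 mm above its underside) of a loose black radio remote, a flat rounded block of 60 g, 68 (its x) x 38 (its y) x 20 mm high, buttons on top, z up. May be absent.
There are look-alikes about, which are no part of the job. What is shaped like the part that bears remote0_mid but yellow is not meant.

How it is judged:
By the outcome, as a careful person would: the job done as asked, in the order asked, and still so for the second after the job is handed in, with the robot touching nothing.
Of remote0, remote1, remote2, remote3 only 2 to 4 are there at a start; the rules pass over those that are not, and their reading is None.
At some moment in a run one of remote0, remote1, remote2, remote3 may be knocked a few centimetres aside while the robot is not near it.
It also fails if it takes over 210 s, if anything falls off the work surface, if the arm or the gripper's body presses on something with over 40 N, if the wrist force passes 120 N, or if a joint passes its speed limit or range.

## Working session

There is one attempt and no reset: what is moved stays moved. The work goes in short steps, Python scripts to look and compute and a tool call to move; the robot and the scene stay as the last step left them, time stands still between calls to the robot, and variables do not carry over. Pictures are saved under pics/ and viewed, at most 16 in all, crops included, and the job is handed in when it is done.

Besides the shell and the picture viewer there is one more tool, called after "Call:" as a command line: name --argument value ..., lists and objects as JSON in quotes. arm_command: Moves the arm, as the interface text tells. Its arguments: {"type":"object","properties":{"series":{"type":"array","items":{"type":"number"}},"squeeze":{"type":"number"}},"required":["series"]}

```bash
mkdir -p pics; ls
cat > h.py <<'E'
from bench import arm
import numpy as np, cv2
from scipy.spatial.transform import Rotation as R
def marks(cam,names):
    T=np.array(arm.camera_info(cam)['cam_to_world'])
    for n in names:
        for d in arm.mark_of(cam,n)[:5]:
            if d['confidence']>0.2:
                p=T@np.r_[d['xyz'],1]; print(cam,n,round(d['confidence'],2),p[:3].round(3))
def snap(cam,name,crop=None,scale=1):
    im=arm.read_camera(cam); 
    if crop: im=im[crop[1]:crop[3],crop[0]:crop[2]]
    if scale!=1: im=cv2.resize(im,None,fx=scale,fy=scale,interpolation=cv2.INTER_CUBIC)
    cv2.imwrite('pics/'+name,im[:,:,::-1]); return im
def pix(cam,p,T=None):
    c=arm.camera_info(cam); T=np.array(c['cam_to_world']) if T is None else T
    f=240/np.tan(np.radians(c['fovy'])/2); q=T[:3,:3].T@(np.array(p)-T[:3,3])
    if cam!='wrist': return np.array([c['cx']+f*q[0]/q[2],c['cy']+f*q[1]/q[2]])
    r=np.hypot(q[0],q[1]); th=np.arctan2(r,q[2]); return np.array([c['cx']+f*th*q[0]/r,c['cy']+f*th*q[1]/r])
def ray(cam,uv,T=None):
    c=arm.camera_info(cam); T=np.array(c['cam_to_world']) if T is None else T
    f=240/np.tan(np.radians(c['fovy'])/2); a=np.array([uv[0]-c['cx'],uv[1]-c['cy']])/f
    if cam!='wrist': d=np.r_[a,1]
    else:
        th=np.hypot(*a); d=np.r_[a/max(th,1e-9)*np.sin(th),np.cos(th)]
    return T[:3,3],T[:3,:3]@(d/np.linalg.norm(d))
def onplane(cam,uv,z,T=None):
    o,d=ray(cam,uv,T); return o+d*(z-o[2])/d[2]
E
cat > s.py <<'E'
from h import *
snap('scene','scene1.png'); snap('side','side1.png')
for cam in('scene','side'):
    print(cam,np.array(arm.camera_info(cam)['cam_to_world']).round(3).tolist(),arm.camera_info(cam)['fovy'])
    marks(cam,['remote0_mid','testset','tray','rest','spanner_grip','knob_grip','ring_right_top','ring_left_top'])
print(arm.get_obs())
E
python3 s.py
```

```text
pics
scene [[-0.278, 0.775, -0.568, 1.627], [0.96, 0.234, -0.151, 0.269], [0.015, -0.587, -0.809, 1.537], [0.0, 0.0, 0.0, 1.0]] 42.723985617679986
scene remote0_mid 0.83 [ 0.413 -0.193  0.008]
scene remote0_mid 0.77 [ 0.448 -0.466  0.008]
scene remote0_mid 0.29 [ 0.593 -0.228  0.074]
scene testset 0.57 [ 0.54  -0.017 -0.001]
scene tray 0.58 [0.555 0.293 0.002]
scene rest 0.82 [ 0.597 -0.226 -0.001]
scene spanner_grip 0.6 [ 0.593 -0.228  0.073]
scene knob_grip 0.74 [ 0.48  -0.002  0.067]
scene ring_right_top 0.78 [ 0.555 -0.082  0.063]
scene ring_left_top 0.58 [0.59  0.025 0.064]
scene ring_left_top 0.37 [0.405 0.192 0.013]
side [[0.926, -0.254, 0.28, 0.232], [-0.378, -0.651, 0.658, -0.85], [0.016, -0.715, -0.699, 0.958], [0.0, 0.0, 0.0, 1.0]] 48.62352760360578
side remote0_mid 0.91 [ 0.447 -0.468  0.011]
side remote0_mid 0.73 [0.599 0.271 0.002]
side remote0_mid 0.65 [ 0.418 -0.194  0.011]
side testset 0.34 [ 0.409 -0.365  0.008]
side tray 0.61 [0.554 0.293 0.004]
side rest 0.65 [ 0.598 -0.225 -0.001]
side rest 0.34 [ 0.479 -0.005  0.073]
side spanner_grip 0.76 [ 0.596 -0.226  0.077]
side knob_grip 0.8 [ 0.479 -0.003  0.072]
side ring_right_top 0.7 [ 0.555 -0.083  0.065]
side ring_left_top 0.9 [0.586 0.024 0.063]
{'time': 0.9, 'joints': array([ 1.06337564e+00,  4.90897904e-01,  1.55890932e+00, -4.62138130e-05,
        1.09168675e+00, -1.05591094e-01]), 'joint_vel': array([ 0.00075263,  0.00024185, -0.00033821,  0.00100834,  0.0001745 ,
        0.00081262]), 'tau': array([ 6.95242143e-04, -6.12465405e+01, -2.58429587e+01,  6.93385396e-02,
        4.45046823e-02,  3.92374560e-07]), 'tcp_pos': array([0.24442955, 0.57523574, 0.23165903]), 'ee_rot': array([1.99555370e-01, 9.79886550e-01, 4.08525395e-05, 3.44371202e-05]), 'wrist_force': array([0.18877361, 0.42488201, 0.09154285]), 'ft_torque': array([-0.02858765, -0.07434756,  0.01065792]), 'grip_force': 0.0, 'gripper_width': 0.09511848637029997}
```

View pics/scene1.png

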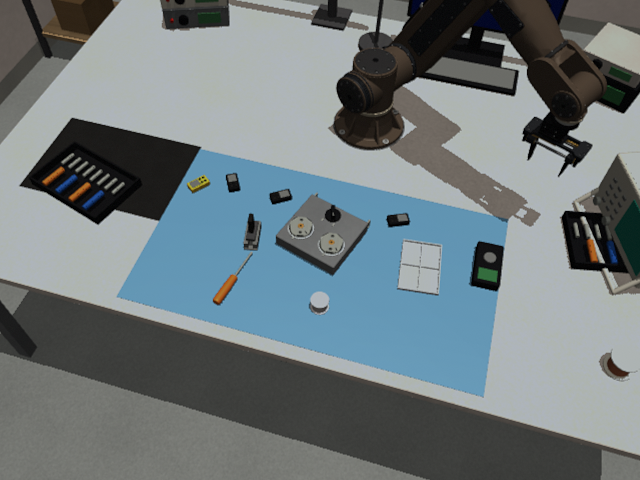

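View pics/side1.png

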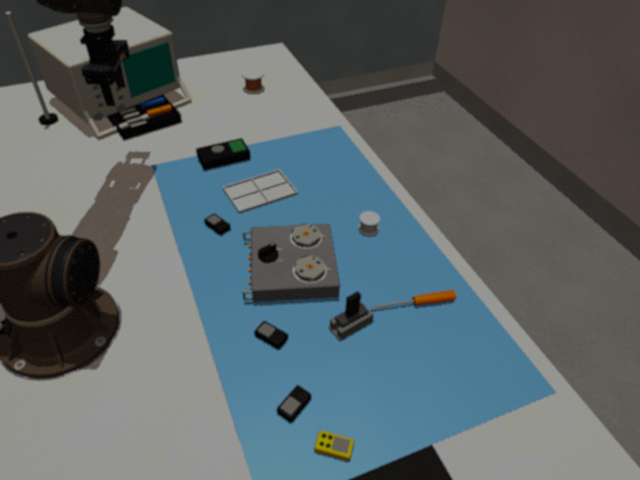

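The scene picture shows black remotes at (398,220), (281,197) and (233,182), and a yellow look-alike at (199,184). The spanner stands in its rest at (252,235), the test set is at (323,232) and the tray at (420,266). In the side picture the remotes are at (217,223), (271,334) and (294,403), with the yellow one at (335,445). I could mistake the yellow handset or the meter at (487,265) for a remote. I choose the three small black ones.

```bash
cat > m.py <<'E'
from h import *
im=snap('scene','crop1.png',(180,160,430,300),3); arm.read_camera('side')
def foot(cam,n,z,k=4):
    for d in arm.cut_out(cam,n)[:k]:
        if d['confidence']<0.25: continue
        c,_=cv2.findContours(d['region'].astype(np.uint8),cv2.RETR_EXTERNAL,cv2.CHAIN_APPROX_NONE)
        c=max(c,key=cv2.contourArea)[:,0]
        P=np.array([onplane(cam,u,z)[:2] for u in c])
        r=cv2.minAreaRect((P*1000).astype(np.float32)); print(cam,n,round(d['confidence'],2),np.round(r[0]),np.round(r[1]),round(r[2],1))
for cam in('scene','side'):
    foot(cam,'remote0_mid',0.012); foot(cam,'tray',0.008,2); foot(cam,'testset',0.04,2); foot(cam,'rest',0.02,2); foot(cam,'spanner_grip',0.05,1);foot(cam,'knob_grip',0.075,1)
E
python3 m.py
```

```text
scene remote0_mid 0.66 [ 423. -189.] [48. 70.] 35.2
scene remote0_mid 0.63 [ 449. -464.] [53. 70.] 47.5
scene tray 0.78 [557. 295.] [190. 123.] 5.9
scene testset 0.59 [542. -14.] [225. 236.] 74.0
scene spanner_grip 0.48 [ 592. -222.] [99. 31.] 15.4
scene knob_grip 0.63 [494.   3.] [57. 48.] 53.7
side remote0_mid 0.72 [ 446. -469.] [45. 68.] 51.8
side remote0_mid 0.63 [ 419. -195.] [47. 74.] 34.5
side tray 0.57 [553. 288.] [185. 134.] 6.4
side testset 0.59 [559. -70.] [76. 69.] 68.7
side testset 0.56 [527. -26.] [247. 219.] 74.4
side rest 0.69 [ 592. -230.] [107.  58.] 12.3
side rest 0.36 [501. 482.] [156. 121.] 1.6
side spanner_grip 0.66 [ 592. -220.] [91. 63.] 13.7
side knob_grip 0.88 [478. -17.] [62. 46.] 71.9
```

View pics/crop1.png

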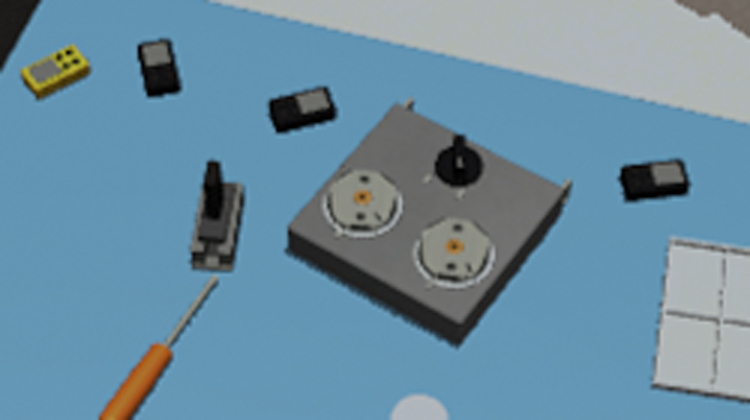

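The crop shows the three black remotes lying buttons up at crop (158,68), (303,108) and (655,180), which confirms the choice. Next I move over remote A, near the tray.

Call:
arm_command --series '[0,0,0,-41,-33,0,95,0,0,0,-41,-33,0,95,0,0,0,-41,-33,0,95,0,0,0,-41,-33,0,95,0,0,0,-41,-33,0,95,0,0,0,-41,-33,0,95,0,0,0,-41,-33,0,95,0,0,0,0,0,0,95]' --squeeze 15

```text
time: 2.6
tcp_pos: [0.4195, 0.2481, 0.2318]
ee_rot: [0.202, 0.979, 0.0, 0.0]
wrist_force: [0.2, 0.4, 0.7]
gripper_width: 0.0948
grip_force: 0.0
```

```bash
cat > w.py <<'E'
from h import *
import sys
def look(name,view=True):
    o=arm.get_obs(); T=np.array(arm.camera_info('wrist')['cam_to_world']); im=snap('wrist',name)
    return o,T,im
def foot(T,n,z,k=3,cam='wrist'):
    for d in arm.cut_out(cam,n)[:k]:
        if d['confidence']<0.25: continue
        c,_=cv2.findContours(d['region'].astype(np.uint8),cv2.RETR_EXTERNAL,cv2.CHAIN_APPROX_NONE)
        c=max(c,key=cv2.contourArea)[:,0]
        P=np.array([onplane(cam,u,z,T)[:2] for u in c])
        r=cv2.minAreaRect((P*1000).astype(np.float32)); print(n,round(d['confidence'],2),np.round(r[0]),np.round(r[1]),round(r[2],1))
def wm(T,names,k=4):
    for n in names:
        for d in arm.mark_of('wrist',n)[:k]:
            if d['confidence']>0.2: print(n,round(d['confidence'],2),(T@np.r_[d['xyz'],1])[:3].round(4))
def go(p,phi):
    """turn about tool z (rad) first, then shift in tool axes (mm)"""
    o=arm.get_obs(); M=R.from_quat(o['ee_rot']).as_matrix(); f=np.degrees(np.arctan2(M[1,1],M[0,1]))
    d=(f-phi+90)%180-90
    a=np.radians(phi if abs((f-d-phi+180)%360-180)<1 else phi+180); ty=np.array([np.cos(a),np.sin(a)]); tx=np.array([-ty[1],ty[0]])
    v=(np.array(p)-o['tcp_pos'])*1000
    print('phi',round(f,1),'tilt z',M[:,2].round(4),'TURN',np.radians(d).round(4),'then shift',np.round([v[:2]@tx,v[:2]@ty,-v[2]],1),'j6',o['joints'][5].round(2),'f',o['wrist_force'].round(1))
E
cat > a.py <<'E'
from w import *
o,T,im=look('w1.png'); print(o['tcp_pos'],T.round(3).tolist(),arm.camera_info('wrist')['fovy'])
wm(T,['remote0_mid','tray','pocket0','pocket1','pocket2','pocket3'])
foot(T,'remote0_mid',.014); foot(T,'tray',.010)
E
python3 a.py
```

```text
[0.41954042 0.24805627 0.23178667] [[0.396, 0.882, 0.257, 0.346], [0.918, -0.38, -0.112, 0.279], [-0.001, 0.28, -0.96, 0.384], [0.0, 0.0, 0.0, 1.0]] 65.70646984690485
tray 0.73 [5.572e-01 2.926e-01 3.000e-04]
pocket0 0.75 [0.5057 0.3205 0.0048]
pocket0 0.69 [0.6015 0.2667 0.0049]
pocket0 0.58 [ 0.5087  0.2586 -0.    ]
pocket1 0.75 [0.5057 0.3205 0.0048]
pocket1 0.69 [0.6015 0.2667 0.0049]
pocket1 0.58 [ 0.5087  0.2586 -0.    ]
pocket2 0.75 [0.5057 0.3205 0.0048]
pocket2 0.69 [0.6015 0.2667 0.0049]
pocket2 0.58 [ 0.5087  0.2586 -0.    ]
pocket3 0.75 [0.5057 0.3205 0.0048]
pocket3 0.69 [0.6015 0.2667 0.0049]
pocket3 0.58 [ 0.5087  0.2586 -0.    ]
remote0_mid 0.29 [403. 193.] [38. 70.] 24.8
tray 0.57 [533. 290.] [145. 122.] 6.8
```

View pics/w1.png

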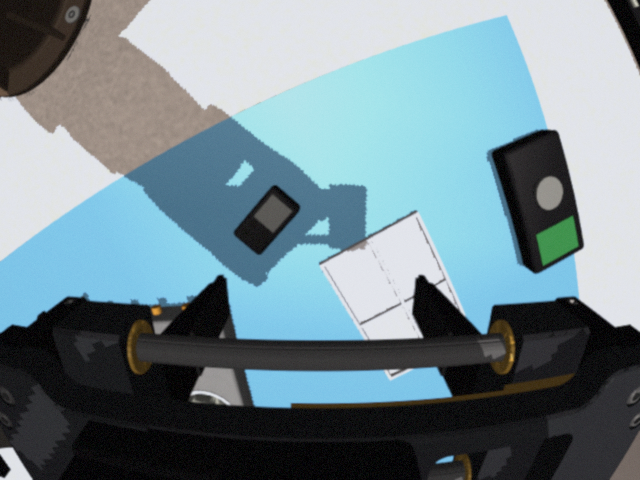

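The wrist view shows remote A at (267,220), the tray at (395,290) and the meter at (540,200), with the fingers clear of everything.

```bash
python3 -c "
from w import *
go([.404,.1925,.026],24.8)"
```

```text
phi 67.1 tilt z [-0.e+00  1.e-04 -1.e+00] TURN 0.7375 then shift [-47.3 -37.1 205.6] j6 -0.76 f [-0.8 -0.5  0. ]
```

Call:
arm_command --series '[0,0,0.1475,0,0,22,95,0,0,0.1475,0,0,22,95,0,0,0.1475,0,0,22,95,0,0,0.1475,0,0,22,95,0,0,0.1475,0,0,22,95,0,0,0,-24,-18.5,0,80,0,0,0,-23.3,-18.6,0,70,0,0,0,0,0,35,65,0,0,0,0,0,35,65,0,0,0,0,0,20,65,0,0,0,0,0,5.6,65,0,0,0,0,0,0,30,0,0,0,0,0,0,30,0,0,0,0,0,0,30,0,0,0,0,0,0,30,0,0,0,0,0,0,30,0,0,0,0,0,-20,30,0,0,0,0,0,-40,30,0,0,0,0,0,-40,30]' --squeeze 15

```text
time: 5.42
tcp_pos: [0.4041, 0.1918, 0.1272]
ee_rot: [0.539, 0.842, -0.0, -0.0]
wrist_force: [0.7, 0.5, -0.9]
gripper_width: 0.0382
grip_force: 15.0
```

```bash
cat > b.py <<'E'
from w import *
go([.515,.2593,.120],96.4)
o,T,im=look('w2.png')
E
python3 b.py
```

```text
phi 24.7 tilt z [-5.e-04 -1.e-04 -1.e+00] TURN -1.251 then shift [-117.8   54.7    7.2] j6 -0.14 f [ 0.7  0.5 -0.9]
```

View pics/w2.png

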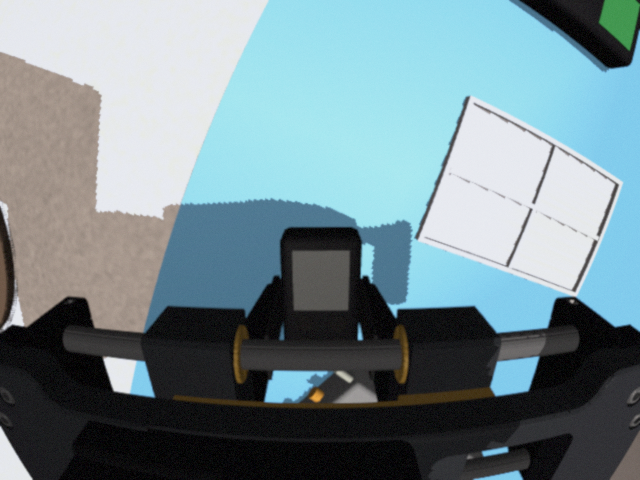

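The remote is held square at (320,275). The tray's top corners show at (470,97), (621,184), (577,292) and (417,238).

```bash
python3 -c "
from w import *
T=np.array(arm.camera_info('wrist')['cam_to_world'])
P=np.array([onplane('wrist',u,.010,T)[:2] for u in [(470,97),(621,184),(577,292),(417,238)]]);print(P.round(4),P.mean(0))
for i in range(4):
  d=P[(i+1)%4]-P[i];print(np.hypot(*d).round(4),np.degrees(np.arctan2(d[1],d[0])).round(1))
# remote held: far end px
for u in [(282,240),(360,240),(320,310),(320,232)]: print(onplane('wrist',u,.1272-.022+.020,T))
"
```

```text
[[0.4619 0.343 ]
 [0.6431 0.3621]
 [0.6557 0.2483]
 [0.4738 0.225 ]] [0.55864118 0.29460194]
0.1822 6.0
0.1145 -83.7
0.1834 -172.7
0.1185 95.7
[0.37550326 0.21520447 0.1252    ]
[0.40717432 0.2296991  0.1252    ]
[0.4054148  0.19066234 0.1252    ]
[0.38938895 0.22561105 0.1252    ]
```

Call:
arm_command --series '[0,0,-0.156,0,0,0,30,0,0,-0.156,0,0,0,30,0,0,-0.156,0,0,0,30,0,0,-0.156,0,0,0,30,0,0,-0.156,0,0,0,30,0,0,-0.156,0,0,0,30,0,0,-0.156,0,0,0,30,0,0,-0.156,0,0,0,30,0,0,0,-40,18.6,0,30,0,0,0,-40,18.6,0,30,0,0,0,-39,18.6,0,30,0,0,0,0,0,40,30,0,0,0,0,0,35,30,0,0,0,0,0,15,30,0,0,0,0,0,5,30,0,0,0,0,0,0,50,0,0,0,0,0,0,50,0,0,0,0,0,-10,60,0,0,0,0,0,-50,95,0,0,0,0,0,-60,95]'

```text
time: 7.98
tcp_pos: [0.5162, 0.2601, 0.1528]
ee_rot: [-0.054, 0.999, -0.0, -0.0]
wrist_force: [0.7, -0.0, -0.5]
gripper_width: 0.0748
grip_force: 0.0
```

```bash
cat > c.py <<'E'
from w import *
o,T,im=look('w3.png')
wm(T,['remote0_mid']); foot(T,'remote0_mid',.018); marks('side',['remote0_mid']) if 0 else 0
arm.read_camera('side'); marks('side',['remote0_mid'])
go([.43,-.12,.232],34)
E
python3 c.py
```

```text
remote0_mid 0.52 [0.5    0.4846 0.0031]
remote0_mid 0.28 [ 0.5356 -0.0211 -0.003 ]
side remote0_mid 0.86 [ 0.419 -0.193  0.006]
side remote0_mid 0.77 [ 0.446 -0.467  0.014]
side remote0_mid 0.43 [ 0.537 -0.018 -0.002]
phi 96.2 tilt z [ 8.e-04  4.e-04 -1.e+00] TURN 1.0861 then shift [-267.  -284.2  -80.5] j6 -1.33 f [ 0.4  1.  -0.4]
```

Call:
arm_command --series '[0,0,0.155,0,0,-20,95,0,0,0.155,0,0,-20,95,0,0,0.155,0,0,-20,95,0,0,0.155,0,0,-20,95,0,0,0.155,0,0,0,95,0,0,0.155,0,0,0,95,0,0,0.156,0,0,0,95,0,0,0,-42.4,-37.3,0,95,0,0,0,-42.4,-37.3,0,95,0,0,0,-42.4,-37.3,0,95,0,0,0,-42.4,-37.3,0,95,0,0,0,-42.4,-37.3,0,95,0,0,0,-42.4,-37.3,0,95,0,0,0,-42.4,-37.3,0,95,0,0,0,-42.4,-37.3,0,95,0,0,0,-42.4,-37.3,0,95,0,0,0,0,0,0,95]'

```text
time: 10.35
tcp_pos: [0.4507, -0.2467, 0.2294]
ee_rot: [0.471, 0.882, 0.0, -0.001]
wrist_force: [-0.3, 0.5, 0.6]
gripper_width: 0.0947
grip_force: 0.0
```

```bash
cat > c.py <<'E'
from w import *
o,T,im=look('w4.png')
wm(T,['remote0_mid']); foot(T,'remote0_mid',.014)
arm.read_camera('scene'); marks('scene',['remote0_mid']); foot(np.array(arm.camera_info('scene')['cam_to_world']),'remote0_mid',.016,4,'scene')
go([.418,-.193,.026],34)
E
python3 c.py
```

```text
remote0_mid 0.77 [ 0.4443 -0.4645  0.0085]
remote0_mid 0.56 [ 0.4243 -0.1943  0.0084]
remote0_mid 0.87 [ 465. -482.] [46. 29.] 38.4
remote0_mid 0.58 [ 420. -193.] [40. 68.] 33.4
scene remote0_mid 0.72 [ 0.45  -0.465  0.007]
scene remote0_mid 0.59 [ 0.415 -0.193  0.007]
remote0_mid 0.82 [ 453. -460.] [53. 72.] 52.1
remote0_mid 0.63 [ 425. -187.] [51. 72.] 34.9
phi 34.1 tilt z [-4.e-04  4.e-04 -1.e+00] TURN 0.0017 then shift [ 60.1  -0.3 204.8] j6 -1.22 f [ 0.1  0.7 -0.2]
```

View pics/w4.png

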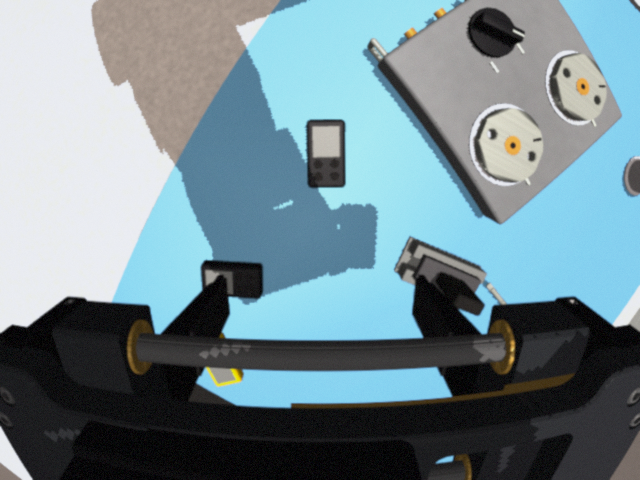

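The wrist view shows remote B, buttons up, at (326,153). Remote C is at (232,280), the yellow one at (223,373), the spanner in its rest at (445,275), and the ring holes are at (492,136)/(524,163) and (565,72)/(600,104).

Call:
arm_command --series '[0,0,0.012,29.6,0.5,0,70,0,0,0,29.6,0.5,30,65,0,0,0,0,0,50,65,0,0,0,0,0,50,65,0,0,0,0,0,40,65,0,0,0,0,0,25,65,0,0,0,0,0,9.5,65,0,0,0,0,0,0,30,0,0,0,0,0,0,30,0,0,0,0,0,0,30,0,0,0,0,0,0,30,0,0,0,0,0,0,30,0,0,0,0,0,-20,30,0,0,0,0,0,-60,30,0,0,0,0,0,-60,30,0,0,0,0,0,-45,30]'

```text
time: 12.65
tcp_pos: [0.4196, -0.1939, 0.2143]
ee_rot: [0.475, 0.88, -0.0, 0.001]
wrist_force: [0.3, -0.2, -1.2]
gripper_width: 0.0378
grip_force: 15.0
```

```bash
cat > c.py <<'E'
from w import *
o,T,im=look('w5.png')
go([.5976,.3273,.152],96.2)
u=onplane('wrist',(320,232),o['tcp_pos'][2]-.002,T); print('far end',np.hypot(*(u-o['tcp_pos'])[:2]))
E
python3 c.py
```

```text
phi 33.3 tilt z [ 0.0072 -0.0046 -1.    ] TURN -1.0973 then shift [-232.   499.9   66.8] j6 -1.16 f [1.4 0.1 5.4]
far end 0.03808182829093241
```

Call:
arm_command --series '[0,0,-0.1568,0,0,0,30,0,0,-0.1568,0,0,0,30,0,0,-0.1568,0,0,0,30,0,0,-0.1568,0,0,0,30,0,0,-0.1568,0,0,0,30,0,0,-0.1568,0,0,0,30,0,0,-0.1565,0,0,0,30,0,0,0,-23.2,50,0,30,0,0,0,-23.2,50,0,30,0,0,0,-23.2,50,0,30,0,0,0,-23.2,50,0,30,0,0,0,-23.2,50,0,30,0,0,0,-23.2,50,0,30,0,0,0,-23.2,50,0,30,0,0,0,-23.2,50,10,30,0,0,0,-23.2,50,20,30,0,0,0,-23.2,50,30,30,0,0,0,0,0,0,30,0,0,0,0,0,0,30]'

```text
time: 15.08
tcp_pos: [0.5961, 0.3276, 0.1515]
ee_rot: [-0.054, 0.999, -0.0, -0.0]
wrist_force: [0.0, -0.6, -1.0]
gripper_width: 0.038
grip_force: 15.0
```

```bash
cat > c.py <<'E'
from w import *
o,T,im=look('w6.png')
go([.5976,.3273,.0325],96.2)
E
python3 c.py
```

```text
phi 96.2 tilt z [ 4.e-04  1.e-04 -1.e+00] TURN -0.0006 then shift [ -1.3  -0.  119.7] j6 -1.27 f [ 0.3  0.5 -0.4]
```

View pics/w6.png

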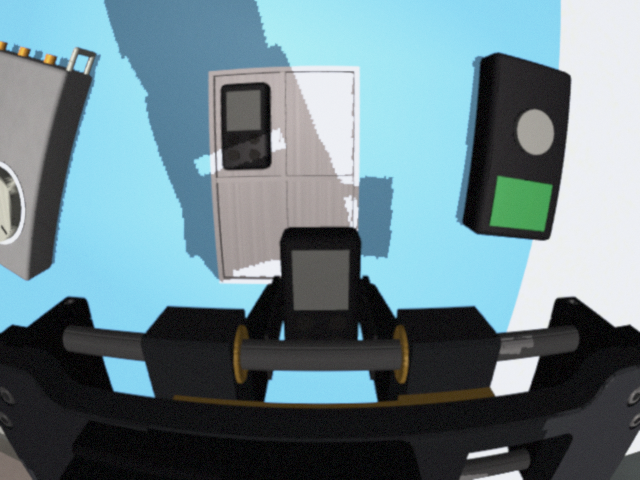

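Remote A lies flat in its pocket at (245,125). Remote B is held over the diagonal pocket.

Call:
arm_command --series '[0,0,0,-3,0,40,30,0,0,0,0,0,40,30,0,0,0,0,0,30,30,0,0,0,0,0,9,30,0,0,0,0,0,0,30,0,0,0,0,0,0,50,0,0,0,0,0,0,50,0,0,0,0,0,-10,60,0,0,0,0,0,-60,95,0,0,0,0,0,-60,95,0,0,0,0,0,-60,95,0,0,0,0,0,0,95]'

```text
time: 16.62
tcp_pos: [0.6007, 0.329, 0.2291]
ee_rot: [-0.054, 0.999, 0.002, 0.005]
wrist_force: [0.7, -0.5, -0.6]
gripper_width: 0.0925
grip_force: 0.0
```

```bash
cat > c.py <<'E'
from w import *
go([.494,-.504,.222],51)
E
python3 c.py
```

```text
phi 96.2 tilt z [ 0.0089  0.0039 -1.    ] TURN 0.7889 then shift [-441.3 -714.5    7.1] j6 -1.27 f [ 0.7 -0.5 -0.6]
```

Call:
arm_command --series '[0,0,0.1578,0,0,0,95,0,0,0.1578,0,0,0,95,0,0,0.1578,0,0,0,95,0,0,0.1578,0,0,0,95,0,0,0.1578,0,0,0,95,0,0,0,-31.5,-51,0,95,0,0,0,-31.5,-51,0,95,0,0,0,-31.5,-51,0,95,0,0,0,-31.5,-51,0,95,0,0,0,-31.5,-51,0,95,0,0,0,-31.5,-51,0,95,0,0,0,-31.5,-51,0,95,0,0,0,-31.5,-51,0,95,0,0,0,-31.5,-51,0,95,0,0,0,-31.5,-51,0,95,0,0,0,-31.5,-51,0,95,0,0,0,-31.5,-51,0,95,0,0,0,-31.5,-51,0,95,0,0,0,-31.5,-51,0,95,0,0,0,0,0,0,95]'

```text
time: 19.12
tcp_pos: [0.4908, -0.5074, 0.2213]
ee_rot: [0.336, 0.942, 0.0, -0.0]
wrist_force: [0.4, 0.9, -0.2]
gripper_width: 0.0953
grip_force: 0.0
```

```bash
cat > c.py <<'E'
from w import *
o,T,im=look('w7.png')
wm(T,['remote0_mid']); foot(T,'remote0_mid',.014)
g=cv2.cvtColor(im,cv2.COLOR_RGB2GRAY)
go([.447,-.466,.026],51)
E
python3 c.py
```

```text
remote0_mid 0.96 [ 0.4421 -0.466   0.0091]
remote0_mid 0.8 [ 447. -468.] [39. 69.] 53.2
phi 51.0 tilt z [-5.0e-04  1.1e-03 -1.0e+00] TURN -0.0001 then shift [ 58.7   0.3 196.2] j6 -1.78 f [-0.6  0.1  0.1]
```

View pics/w7.png

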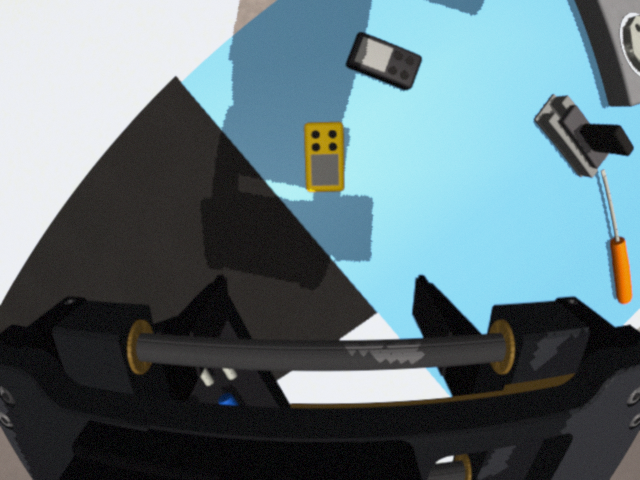

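The yellow look-alike is straight ahead at (325,157), and black remote C is at (384,61). I need to check which of them the networks reported.

```bash
cat > c.py <<'E'
from w import *
T=np.array(arm.camera_info('wrist')['cam_to_world'])
print(pix('wrist',[.447,-.467,.012],T), pix('scene',[.447,-.467,.012]),pix('side',[.447,-.467,.012]))
print('C wrist',onplane('wrist',(384,61),.012,T),'scene',onplane('scene',(233,182),.012),'side',onplane('side',(294,403),.012))
c=np.array([(366,33),(421,62),(408,89),(347,62)]);P=np.array([onplane('wrist',u,.018,T)[:2] for u in c]);print(P.round(4),P.mean(0))
r=cv2.minAreaRect((P*1000).astype(np.float32));print(r)
E
python3 c.py
```

```text
[320.52381826 157.08335887] [197.71473934 183.10647034] [333.92318112 444.12701473]
C wrist [ 0.41074857 -0.35846608  0.012     ] scene [ 0.40886073 -0.35816678  0.012     ] side [ 0.40822412 -0.36309769  0.012     ]
[[ 0.3787 -0.3558]
 [ 0.4329 -0.3306]
 [ 0.4465 -0.3586]
 [ 0.3906 -0.389 ]] [ 0.41218854 -0.35851135]
((411.5218811035156, -359.3272399902344), (63.577938079833984, 35.109283447265625), 25.949220657348633)
```

The networks had reported the yellow one. The real remote C is at (0.410, -0.359) with its long axis at 26°.

```bash
python3 -c "
from w import *
go([.356,-.386,.222],-64)"
```

```text
phi 51.0 tilt z [-5.0e-04  1.1e-03 -1.0e+00] TURN -1.1346 then shift [ 71.3 165.1   0.2] j6 -1.78 f [-0.6  0.1  0.1]
```

Call:
arm_command --series '[0,0,0.1672,0,0,0,95,0,0,0.1672,0,0,0,95,0,0,0.1672,0,0,0,95,0,0,0.1672,0,0,0,95,0,0,0.1672,0,0,0,95,0,0,0.1672,0,0,0,95,0,0,0.1672,0,0,0,95,0,0,0.1672,0,0,0,95,0,0,0.1672,0,0,0,95,0,0,0.1672,0,0,0,95,0,0,0.1672,0,0,0,95,0,0,0.1672,0,0,0,95,0,0,0,-17.8,-41.3,0,95,0,0,0,-17.8,-41.3,0,95,0,0,0,-17.8,-41.3,0,95,0,0,0,-17.8,-41.3,0,95,0,0,0,0,0,0,95,0,0,0,0,0,0,95]'

```text
time: 21.52
tcp_pos: [0.3568, -0.3866, 0.2233]
ee_rot: [0.974, 0.226, 0.0, 0.001]
wrist_force: [0.5, -0.2, 0.3]
gripper_width: 0.0948
grip_force: 0.0
```

```bash
cat > c.py <<'E'
from w import *
o,T,im=look('w8.png')
print(T[:3,3])
wm(T,['remote0_mid']); foot(T,'remote0_mid',.014)
ok=(im.max(2)<70).astype(np.uint8)
n,l,s,c=cv2.connectedComponentsWithStats(ok)
for i in range(1,n):
    if 1000<s[i,4]<8000: print(s[i],c[i],onplane('wrist',c[i],.014,T))
go([.410,-.3595,.026],-64)
E
python3 c.py
```

```text
[ 0.42748155 -0.35147308  0.37599102]
remote0_mid 0.83 [ 0.4468 -0.4647  0.006 ]
remote0_mid 0.67 [ 447. -468.] [42. 71.] 51.3
[  82    0   63   57 1279] [111.9202502   26.66614543] [ 0.44944249 -0.09193735  0.014     ]
phi -63.9 tilt z [ 2.e-04 -1.e-04 -1.e+00] TURN 0.0012 then shift [ 60.   -1.5 196.5] j6 0.16 f [0.1 0.8 0.3]
```

```bash
cat > c.py <<'E'
from w import *
T=np.array(arm.camera_info('wrist')['cam_to_world']); im=cv2.imread('pics/w8.png').astype(int)
u=pix('wrist',[.411,-.3595,.014],T).round().astype(int); print(u)
m=np.zeros((480,640),np.uint8); m[max(u[1]-70,0):u[1]+70,u[0]-70:u[0]+70]=1
for th in(35,25):
    k=((im[:,:,0]-im[:,:,2]<th)*m).astype(np.uint8); k=cv2.morphologyEx(k,cv2.MORPH_OPEN,np.ones((5,5)))
    n,l,s,c=cv2.connectedComponentsWithStats(k)
    i=1+np.argmax(s[1:,4]); print(s[i])
    ys,xs=np.nonzero(l==i); P=np.array([onplane('wrist',q,.018,T)[:2] for q in zip(xs,ys)]); print(cv2.minAreaRect((P*1000).astype(np.float32)))
E
python3 c.py
```

```text
[320 153]
[ 301  122   42   70 2561]
((408.6984558105469, -362.58734130859375), (66.32551574707031, 36.16898727416992), 30.72649574279785)
[ 301  122   42   70 2516]Traceback (most recent call last):
  File "c.py", line 9, in <module>
    ys,xs=np.nonzero(l==i); P=np.array([onplane('wrist',q,.018,T)[:2] for q in zip(xs,ys)]); print(cv2.minAreaRect((P*1000).astype(np.float32)))
                                        ~~~~~~~^^^^^^^^^^^^^^^^^^
  File "h.py", line 28, in onplane
    o,d=ray(cam,uv,T); return o+d*(z-o[2])/d[2]
        ~~~^^^^^^^^^^
  File "h.py", line 21, in ray
    c=arm.camera_info(cam); T=np.array(c['cam_to_world']) if T is None else T
ValueError: time passes only in moves, steps and waits
```

Call:
arm_command --series '[0,0,-0.08,0,0,0,75,0,0,0,28.5,3,0,65,0,0,0,28.4,2.9,30,65,0,0,0,0,0,50,65,0,0,0,0,0,50,65,0,0,0,0,0,40,65,0,0,0,0,0,20,65,0,0,0,0,0,6,65,0,0,0,0,0,0,30,0,0,0,0,0,0,30,0,0,0,0,0,0,30,0,0,0,0,0,0,30,0,0,0,0,0,0,30,0,0,0,0,0,-20,30,0,0,0,0,0,-60,30,0,0,0,0,0,-60,30,0,0,0,0,0,-45,30,0,0,0,0,0,0,30]'

```text
time: 23.92
tcp_pos: [0.4087, -0.3638, 0.215]
ee_rot: [0.965, 0.264, 0.001, 0.003]
wrist_force: [-0.2, -0.2, -0.5]
gripper_width: 0.0376
grip_force: 15.0
```

```bash
cat > c.py <<'E'
from w import *
go([.5101,.3177,.152],96.2)
o,T,im=look('w9.png')
E
python3 c.py
```

```text
phi -59.4 tilt z [ 0.0043 -0.0047 -1.    ] TURN 0.4261 then shift [ 174.4 -666.5   63. ] j6 0.19 f [-0.2 -0.2 -0.5]
```

View pics/w9.png

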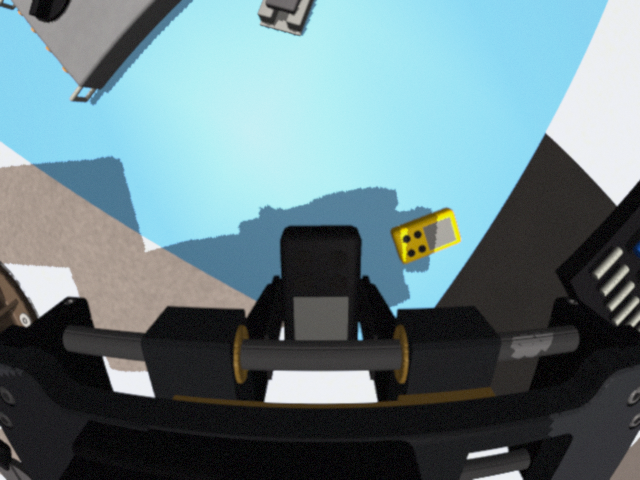

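Remote C is held square at (320,280), with the yellow one left alone at (427,237).

Call:
arm_command --series '[0,0,0.142,0,0,0,30,0,0,0.142,0,0,0,30,0,0,0.142,0,0,0,30,0,0,0,14.3,-55.7,0,30,0,0,0,14.3,-55.7,0,30,0,0,0,14.3,-55.7,0,30,0,0,0,14.3,-55.7,0,30,0,0,0,14.3,-55.7,0,30,0,0,0,14.3,-55.7,0,30,0,0,0,14.3,-55.7,0,30,0,0,0,14.3,-55.7,0,30,0,0,0,14.3,-55.7,0,30,0,0,0,14.3,-55.7,0,30,0,0,0,14.3,-55.7,20,30,0,0,0,14.3,-55.7,40,30,0,0,0,0,0,0,30,0,0,0,0,0,0,30]'

```text
time: 26.1
tcp_pos: [0.505, 0.3133, 0.1549]
ee_rot: [0.999, 0.054, -0.001, 0.0]
wrist_force: [-0.2, -1.2, -1.1]
gripper_width: 0.0378
grip_force: 15.0
```

```bash
cat > c.py <<'E'
from w import *
arm.read_camera('scene'); marks('scene',['remote0_mid'])
go([.5101,.3177,.0325],96.2)
E
python3 c.py
```

```text
scene remote0_mid 0.81 [ 0.448 -0.464  0.007]
scene remote0_mid 0.54 [0.593 0.328 0.012]
phi -83.9 tilt z [ 2.e-04  0.e+00 -1.e+00] TURN -0.0011 then shift [  5.   -4.4 123.8] j6 1.91 f [-0.7  0.8 -0.8]
```

Call:
arm_command --series '[0,0,0,2,-6,10,30,0,0,0,0,0,40,30,0,0,0,0,0,40,30,0,0,0,0,0,23,30,0,0,0,0,0,9.5,30,0,0,0,0,0,0,30,0,0,0,0,0,0,46,0,0,0,0,0,0,46,0,0,0,0,0,-15,46,0,0,0,0,0,-50,60,0,0,0,0,0,-60,80,0,0,0,0,0,-60,80]'

```text
time: 27.7
tcp_pos: [0.5065, 0.3199, 0.2218]
ee_rot: [0.999, 0.054, 0.001, -0.0]
wrist_force: [0.6, -0.0, -0.6]
gripper_width: 0.0705
grip_force: 0.0
```

```bash
cat > c.py <<'E'
from w import *
# rest centre (.597,-.226): look with tool offset; spanner x ~14deg -> grip across y: phi 104 / -76
th=14; tx=np.array([np.cos(np.radians(th)),np.sin(np.radians(th))])
p=np.array([.596,-.226])-.07*tx; print(p); go([*p,.232],th-90)
E
python3 c.py
```

```text
[ 0.5280793  -0.24293453]
phi -83.8 tilt z [ 1.e-03  6.e-04 -1.e+00] TURN -0.1361 then shift [-115.3  551.4  -10.2] j6 1.92 f [ 0.6 -0.  -0.6]
```

Call:
arm_command --series '[0,0,-0.136,0,0,-10,95,0,0,0,-11.5,55.1,0,95,0,0,0,-11.5,55.1,0,95,0,0,0,-11.5,55.1,0,95,0,0,0,-11.5,55.1,0,95,0,0,0,-11.5,55.1,0,95,0,0,0,-11.5,55.1,0,95,0,0,0,-11.5,55.1,0,95,0,0,0,-11.5,55.1,0,95,0,0,0,-11.5,55.1,0,95,0,0,0,-11.5,55.1,0,95,0,0,0,0,0,0,95,0,0,0,0,0,0,95]'

```text
time: 29.32
tcp_pos: [0.5282, -0.2421, 0.2292]
ee_rot: [0.993, 0.122, 0.0, 0.0]
wrist_force: [0.5, 0.1, 0.7]
gripper_width: 0.0952
grip_force: 0.0
```

```bash
cat > c.py <<'E'
from w import *
o,T,im=look('w10.png'); np.save('T10.npy',T); print(o['tcp_pos'])
wm(T,['spanner_grip','spanner_bar','rest','ring_right_top','ring_left_top','knob_grip','testset'],2)
foot(T,'rest',.030,1); foot(T,'remote0_mid',.02)
arm.read_camera('scene'); marks('scene',['remote0_mid'])
E
python3 c.py
```

```text
[ 0.52819386 -0.24205993  0.22916518]
spanner_grip 0.8 [ 0.5984 -0.2209  0.0755]
spanner_bar 0.8 [ 0.5971 -0.2242  0.0322]
ring_right_top 0.6 [ 0.5558 -0.0821  0.064 ]
ring_left_top 0.73 [0.589  0.0238 0.0599]
knob_grip 0.61 [ 0.4764 -0.      0.0719]
testset 0.66 [ 0.4794 -0.0035  0.0732]
testset 0.64 [ 0.5358 -0.0184 -0.0018]
rest 0.74 [ 597. -226.] [90. 42.] 11.9
remote0_mid 0.57 [ 464. -462.] [36. 46.] 63.1
scene remote0_mid 0.68 [0.773 0.041 0.004]
scene remote0_mid 0.66 [0.594 0.327 0.009]
scene remote0_mid 0.5 [ 0.449 -0.468  0.008]
scene remote0_mid 0.22 [ 0.593 -0.226  0.073]
```

View pics/w10.png

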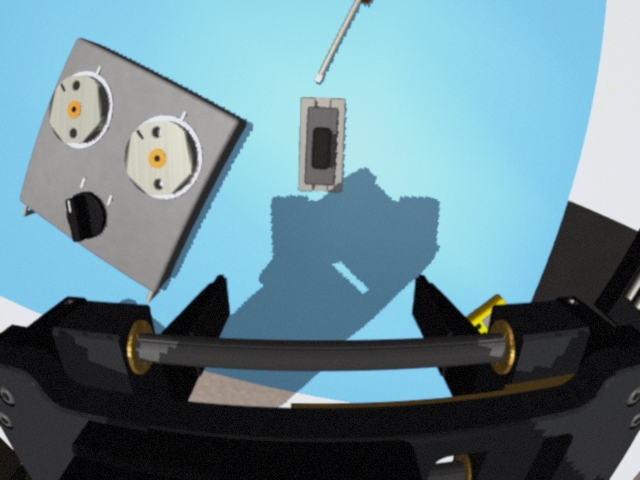

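The wrist view shows the spanner grip at (321,146) over the rest at (322,144). The right ring is centred at (157,159) with holes at about (157,132) and (158,184). The left ring is centred at (74,109) with holes at about (76,86) and (73,131).

```bash
cat > rings.py <<'E'
from w import *
import sys
def rings(f,T,seeds):
    im=cv2.imread(f).astype(int); g=im.max(2)
    for u0 in seeds:
        yy,xx=np.mgrid[:480,:640]; near=np.hypot(xx-u0[0],yy-u0[1])
        org=((im[:,:,2]-im[:,:,0]>90)&(near<25)); c=np.array([xx[org].mean(),yy[org].mean()])
        C=onplane('wrist',c,.064,T); out=[]
        k=((g<95)&(np.hypot(xx-c[0],yy-c[1])<36)).astype(np.uint8)
        n,l,s,cc=cv2.connectedComponentsWithStats(k)
        for i in range(1,n):
            if s[i,4]>=8:
                w=np.clip(140-g,0,None)*(l==i); w2=(np.hypot(xx-cc[i][0],yy-cc[i][1])<9)*np.clip(130-g,0,None)
                P=onplane('wrist',(( xx*w2).sum()/w2.sum(),(yy*w2).sum()/w2.sum()),.064,T); d=(P-C)[:2]*1000
                out.append((s[i,4],np.hypot(*d).round(1),np.degrees(np.arctan2(d[1],d[0])).round(1),(P*1000).round(1)[:2]))
        print('ring',c.round(1),(C*1000).round(1),out)
if __name__=='__main__':
    T=np.load('T10.npy'); rings('pics/w10.png',T,[(157,159),(74,109)])
    P=np.array([onplane('wrist',u,.05,T)[:2] for u in [(80,38),(245,122),(150,298),(22,200)]]); print(P.round(4),P.mean(0))
    for i in range(4):
        d=P[(i+1)%4]-P[i];print(np.hypot(*d).round(4),np.degrees(np.arctan2(d[1],d[0])).round(1))
    P=np.array([onplane('wrist',u,.03,T)[:2] for u in [(302,98),(346,98),(341,191),(299,191)]]); print(P.round(4),P.mean(0),cv2.minAreaRect((P*1000).astype(np.float32)))
    P=np.array([onplane('wrist',u,.102,T)[:2] for u in [(314,128),(332,128),(331,166),(313,166)]]); print('griptop',P.round(4),P.mean(0),cv2.minAreaRect((P*1000).astype(np.float32)))
E
python3 rings.py
```

```text
ring [156.8 158.1] [554.4 -82.6  64. ] [(np.int32(38), np.float64(24.3), np.float64(14.8), array([577.9, -76.3])), (np.int32(9), np.float64(29.1), np.float64(49.8), array([573.2, -60.3])), (np.int32(33), np.float64(36.0), np.float64(-64.8), array([ 569.7, -115.2])), (np.int32(16), np.float64(0.3), np.float64(91.4), array([554.4, -82.3])), (np.int32(36), np.float64(24.0), np.float64(-169.5), array([530.8, -86.9]))]
ring [ 73.5 108.9] [586.9  22.4  64. ] [(np.int32(38), np.float64(24.0), np.float64(6.0), array([610.8,  24.9])), (np.int32(240), np.float64(38.0), np.float64(-75.8), array([596.2, -14.4])), (np.int32(96), np.float64(37.1), np.float64(-125.4), array([565.4,  -7.8])), (np.int32(38), np.float64(23.9), np.float64(-170.8), array([563.4,  18.6]))]
[[ 0.661   0.0445]
 [ 0.601  -0.1547]
 [ 0.4051 -0.0857]
 [ 0.4749  0.1012]] [ 0.53548929 -0.02369686]
0.208 -106.8
0.2076 160.6
0.1995 69.5
0.1945 -16.9
[[ 0.6345 -0.1979]
 [ 0.6444 -0.2376]
 [ 0.5573 -0.2549]
 [ 0.5477 -0.216 ]] [ 0.59596363 -0.22661505] ((596.0347290039062, -226.7892608642578), (90.34519958496094, 40.86018753051758), 11.715380668640137)
griptop [[ 0.6084 -0.2171]
 [ 0.6117 -0.2301]
 [ 0.5837 -0.2363]
 [ 0.5804 -0.2232]] [ 0.59603436 -0.22666687] ((596.0274658203125, -226.62713623046875), (29.003543853759766, 13.511469841003418), 12.596104621887207)
```

Call:
arm_command --series '[0,0,-0.1832,0,0,3,80,0,0,-0.1832,0,0,3,80,0,0,-0.1832,0,0,3,80,0,0,-0.1832,0,0,3,80,0,0,-0.1832,0,0,3,80,0,0,-0.1832,0,0,3,80,0,0,-0.1832,0,0,3,80,0,0,-0.1832,0,0,3,80,0,0,-0.1832,0,0,3,80,0,0,-0.1832,0,0,3,80,0,0,-0.1832,0,0,3,80,0,0,-0.1832,0,0,3,80,0,0,-0.1832,0,0,3,80,0,0,-0.1832,0,0,3,80,0,0,-0.1832,0,0,3,80,0,0,-0.1832,0,0,0,80,0,0,-0.1832,0,0,0,80,0,0,0,-45,0,0,80,0,0,0,-45,0,0,80,0,0,0,-45,0,0,80]'

```text
time: 32.42
tcp_pos: [0.6617, -0.213, 0.1835]
ee_rot: [-0.108, 0.994, 0.0, 0.0]
wrist_force: [0.5, -0.2, 0.3]
gripper_width: 0.0804
grip_force: 0.0
```

Call:
arm_command --series '[0,0,0,0,0,0,80,0,0,0,0,0,0,80]'

```text
time: 32.67
tcp_pos: [0.6597, -0.2132, 0.183]
ee_rot: [-0.108, 0.994, 0.0, -0.001]
wrist_force: [-0.3, -0.1, -0.1]
gripper_width: 0.0801
grip_force: 0.0
```

```bash
cat > c.py <<'E'
from w import *
o,T,im=look('w11.png'); np.save('T11.npy',T); print(o['tcp_pos'])
wm(T,['spanner_grip','rest','ring_right_top','ring_left_top'],2)
print(pix('wrist',[.596,-.2266,.102],T),pix('wrist',[.5547,-.0825,.064],T))
go([.596,-.2266,.076],102.4)
u=pix('wrist',[.596,-.2266,.102],T).astype(int)
a=im[u[1]-50:u[1]+50,u[0]-60:u[0]+60]; cv2.imwrite('pics/w11c.png',cv2.resize(a[:,:,::-1],None,fx=5,fy=5,interpolation=cv2.INTER_CUBIC)); print(u)
E
python3 c.py
```

```text
[ 0.65974253 -0.21324331  0.18298323]
spanner_grip 0.94 [ 0.5993 -0.2228  0.0782]
ring_right_top 0.83 [ 0.5521 -0.0808  0.0655]
ring_left_top 0.94 [0.5875 0.0198 0.0605]
ring_left_top 0.22 [ 0.5532 -0.08    0.0664]
[321.63112053 158.21958272] [510.32324698 150.71578065]
phi 102.4 tilt z [ 3.e-04 -0.e+00 -1.e+00] TURN -0.0002 then shift [ 65.1   1.2 107.8] j6 -2.2 f [ 0.5 -0.5 -0.6]
[321 158]
```

View pics/w11c.png

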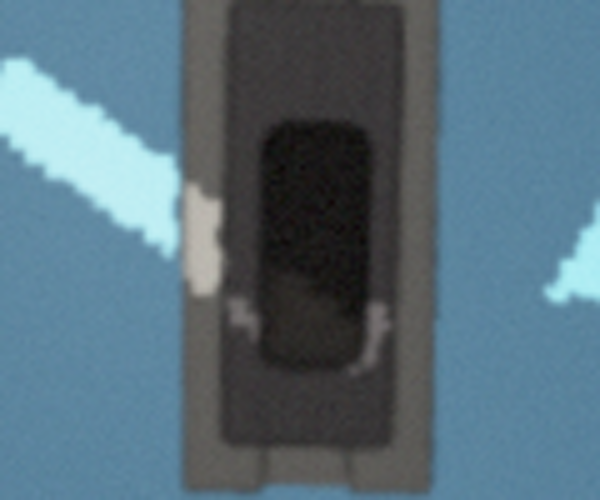

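The crop shows the grip top at crop (317,245) and the cross-bar centred at crop (313,225), lying squarely on the rest.

```bash
python3 -c "
from w import *
T=np.load('T11.npy')
for u,z in [((324.4,157),.102),((323.6,153),.042)]: print(onplane('wrist',u,z,T).round(4))
P=np.array([onplane('wrist',(261+a/5,108+b/5),.042,T)[:2] for a,b in[(230,3),(402,3),(392,447),(222,440)]])*1000
print(P.round(1),cv2.minAreaRect(P.astype(np.float32)))
from rings import rings
rings('pics/w11.png',T,[pix('wrist',[.5547,-.0825,.064],T),pix('wrist',[.587,.022,.064],T)])
go([.596,-.2266,.076],102.4)
"
```

```text
[ 0.5949 -0.2251  0.102 ]
[ 0.5952 -0.225   0.042 ]
[[ 563.6 -245.2]
 [ 557.8 -219.1]
 [ 627.1 -205. ]
 [ 631.9 -231.8]] ((595.1605224609375, -225.39010620117188), (70.76079559326172, 27.210494995117188), 11.475151062011719)
ring [510.4 150.3] [554.4 -82.5  64. ] [(np.int32(55), np.float64(23.9), np.float64(-168.1), array([530.9, -87.4])), (np.int32(18), np.float64(0.2), np.float64(99.1), array([554.4, -82.4])), (np.int32(58), np.float64(23.9), np.float64(13.3), array([577.7, -77. ])), (np.int32(10), np.float64(28.9), np.float64(49.7), array([573.1, -60.5]))]
ring [589.9 219.4] [586.9  22.4  64. ] [(np.int32(55), np.float64(38.5), np.float64(-122.3), array([566.4, -10.1])), (np.int32(38), np.float64(24.2), np.float64(-170.0), array([563.1,  18.2])), (np.int32(279), np.float64(39.0), np.float64(-77.4), array([595.4, -15.6])), (np.int32(10), np.float64(0.2), np.float64(112.5), array([586.9,  22.6])), (np.int32(40), np.float64(23.7), np.float64(5.4), array([610.5,  24.7]))]
phi 102.4 tilt z [ 3.e-04 -0.e+00 -1.e+00] TURN -0.0002 then shift [ 65.1   1.2 107.8] j6 -2.2 f [ 0.5 -0.5 -0.6]
```

Call:
arm_command --series '[0,0,0,32.6,1,0,50,0,0,0,32.7,1,0,50,0,0,0,0,0,30,50,0,0,0,0,0,40,50,0,0,0,0,0,30,50,0,0,0,0,0,7.5,50,0,0,0,0,0,0,50,0,0,0,0,0,0,8,0,0,0,0,0,0,8,0,0,0,0,0,0,8,0,0,0,0,0,0,8,0,0,0,0,0,0,8]' --squeeze 40

```text
time: 34.42
tcp_pos: [0.5962, -0.2255, 0.0762]
ee_rot: [-0.108, 0.994, -0.0, 0.0]
wrist_force: [-0.9, -0.6, 3.3]
gripper_width: 0.0138
grip_force: 40.0
```

```bash
cat > c.py <<'E'
from w import *
o=arm.get_obs(); print(o['wrist_force'],o['ft_torque'],o['grip_force'],o['gripper_width'])
go([.5956,-.2258,.076],102.4)
E
python3 c.py
```

```text
[-0.88686576 -0.60710553  3.29100906] [0.10028564 0.12368486 0.03245792] 39.983916878700256 0.013838251063159382
phi 102.4 tilt z [ 2.e-04 -0.e+00 -1.e+00] TURN 0.0006 then shift [ 0.7 -0.2  0.2] j6 -2.25 f [-0.9 -0.6  3.3]
```

Call:
arm_command --series '[0,0,0,0,0,-15,8,0,0,0,0,0,-30,8,0,0,0,0,0,-31,8,0,0,0,2.4,37.2,0,8,0,0,0,2.4,37.2,0,8,0,0,0,2.4,37.2,0,8,0,0,0,2.4,37.1,0,8,0,0,0,0,0,0,8,0,0,0,0,0,0,8,0,0,0,0,0,0,8]'

```text
time: 35.67
tcp_pos: [0.555, -0.0831, 0.1521]
ee_rot: [-0.108, 0.994, -0.0, 0.0]
wrist_force: [0.2, 0.1, -1.9]
gripper_width: 0.0136
grip_force: 40.0
```

```bash
cat > c.py <<'E'
from w import *
o,T,im=look('w12.png'); np.save('T12.npy',T); print(o['wrist_force'],o['gripper_width'])
go([.5549,-.0824,.110],102.6)
a=im[180:360,200:440]; cv2.imwrite('pics/w12c.png',cv2.resize(a[:,:,::-1],None,fx=3.2,fy=3.2,interpolation=cv2.INTER_CUBIC))
E
python3 c.py
```

```text
[ 0.17026463  0.0505294  -1.93566005] 0.013638360823973943
phi 102.4 tilt z [ 1.e-04 -0.e+00 -1.e+00] TURN -0.0039 then shift [-0.1  0.7 42. ] j6 -2.05 f [ 0.4 -1.3 -1.8]
```

View pics/w12c.png

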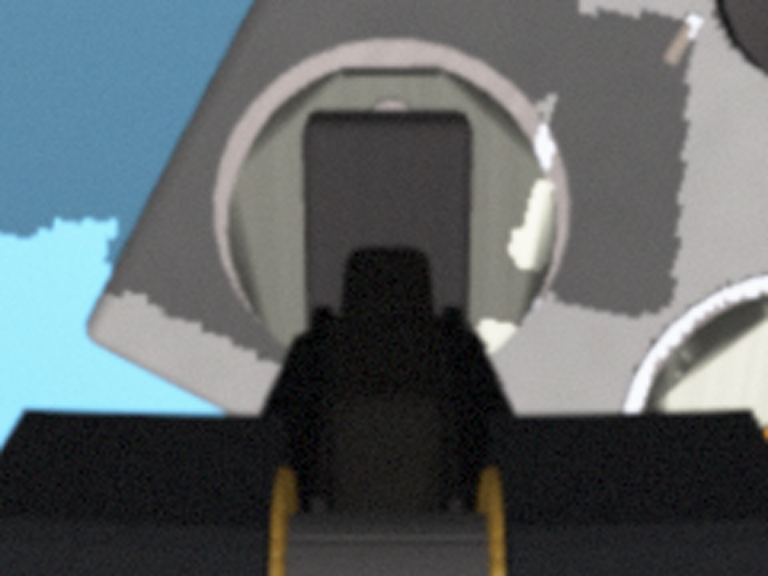

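The spanner bar's far end shows at crop (387,112), level over the right ring.

```bash
python3 -c "
from w import *
T=np.load('T12.npy'); t=np.array([.555,-.0831])
for u in [(295,215.5),(321,215),(347,215.5)]:
  d=(onplane('wrist',u,.118,T)[:2]-t)*1000; a=np.radians(192.4); print((d@[np.cos(a),np.sin(a)]).round(2),(d@[-np.sin(a),np.cos(a)]).round(2))
"
```

```text
38.54 13.2
38.76 -0.19
38.5 -13.58
```

Call:
arm_command --series '[0,0,-0.004,-1,0.7,0,8,0,0,0,0,0,15,8,0,0,0,0,0,10,8,0,0,0,0,0,4,8,0,0,0,0,0,2,8,0,0,0,0,0,1,8,0,0,0,0,0,1,8,0,0,0,0,0,0,8]'

```text
time: 36.72
tcp_pos: [0.5556, -0.0814, 0.1191]
ee_rot: [-0.11, 0.994, -0.0, 0.0]
wrist_force: [0.1, -0.3, -2.2]
gripper_width: 0.0138
grip_force: 40.0
```

```bash
cat > f.py <<'E'
from w import *
o=arm.get_obs(); print('t',round(o['time'],1),'tcp',o['tcp_pos'].round(4),'F',o['wrist_force'].round(2),'M',o['ft_torque'].round(3),'w',round(o['gripper_width'],4))
M=R.from_quat(o['ee_rot']).as_matrix(); print('phi',np.degrees(np.arctan2(M[1,1],M[0,1])).round(2),'F tool',(M.T@o['wrist_force']).round(2),'j6',o['joints'][5].round(2))
E
python3 f.py
```

```text
t 36.7 tcp [ 0.5556 -0.0814  0.1191] F [ 0.11 -0.33 -2.24] M [0.026 0.007 0.038] w 0.0138
phi 102.66 F tool [-0.04 -0.35  2.24] j6 -2.06
```

Call:
arm_command --series '[0,0,0,0,0,2,8,0,0,0,0,0,2,8,0,0,0,0,0,2,8,0,0,0,0,0,1,8,0,0,0,0,0,1,8,0,0,0,0,0,1,8,0,0,0,0,0,0,8]'

```text
time: 37.6
tcp_pos: [0.5556, -0.0814, 0.1101]
ee_rot: [-0.11, 0.994, -0.0, 0.0]
wrist_force: [-1.1, 0.1, -0.1]
gripper_width: 0.0142
grip_force: 40.0
```

```bash
python3 f.py
```

```text
t 37.6 tcp [ 0.5556 -0.0814  0.1101] F [-1.11  0.06 -0.14] M [ 0.098  0.191 -0.02 ] w 0.0142
phi 102.67 F tool [1.07 0.3  0.14] j6 -2.06
```

Call:
arm_command --series '[0,0,0,0,0,0.5,8,0,0,0,0,0,0.5,8,0,0,0,0,0,0,8]' --squeeze 55

```text
time: 37.98
tcp_pos: [0.5556, -0.0814, 0.1101]
ee_rot: [-0.11, 0.994, -0.0, 0.0]
wrist_force: [-3.6, 0.5, 12.8]
gripper_width: 0.0139
grip_force: 55.0
```

```bash
python3 f.py
```

```text
t 38.0 tcp [ 0.5556 -0.0814  0.1101] F [-3.64  0.47 12.79] M [ 0.278  0.921 -0.021] w 0.0139
phi 102.67 F tool [  3.44   1.25 -12.79] j6 -2.06
```

Call:
arm_command --series '[0,0,0.1,0,0,0,8,0,0,0.1,0,0,0,8,0,0,0.1,0,0,0,8,0,0,0.1,0,0,0,8,0,0,0.1,0,0,0,8]'

```text
time: 38.6
tcp_pos: [0.556, -0.0822, 0.1101]
ee_rot: [0.14, 0.99, -0.001, 0.001]
wrist_force: [-2.7, -5.0, 10.6]
gripper_width: 0.014
grip_force: 55.0
```

```bash
python3 f.py
```

```text
t 38.6 tcp [ 0.556  -0.0822  0.1101] F [-2.69 -5.05 10.61] M [-0.928  0.784  0.271] w 0.014
phi 73.87 F tool [  1.16  -5.6  -10.61] j6 -1.55
```

Call:
arm_command --series '[0,0,0.1,0,-0.8,0,8,0,0,0.1,0,-0.1,0,8,0,0,0.1,0,-0.1,0,8,0,0,0.1,0,-0.2,0,8,0,0,0.1,0,-0.1,0,8,0,0,0.1,0,-0.1,0,8,0,0,0,0,0,0,8]'

```text
time: 39.48
tcp_pos: [0.5555, -0.083, 0.11]
ee_rot: [0.426, 0.905, 0.0, 0.001]
wrist_force: [-0.7, -1.4, 11.2]
gripper_width: 0.0139
grip_force: 55.0
```

```bash
python3 f.py
```

```text
t 39.5 tcp [ 0.5555 -0.083   0.11  ] F [-0.72 -1.39 11.16] M [-0.206  0.553 -0.046] w 0.0139
phi 39.56 F tool [ -0.63  -1.43 -11.16] j6 -0.96
```

Call:
arm_command --series '[0,0,0.05,0,0,0,8,0,0,0.05,0,0,0,8,0,0,0.04,0,0,0,8]'

```text
time: 39.85
tcp_pos: [0.5554, -0.0831, 0.1101]
ee_rot: [0.488, 0.873, -0.0, 0.001]
wrist_force: [-3.0, -2.4, 11.0]
gripper_width: 0.0136
grip_force: 55.0
```

```bash
python3 f.py
```

```text
t 39.9 tcp [ 0.5554 -0.0831  0.1101] F [-2.99 -2.39 11.02] M [-0.405  0.776  0.382] w 0.0136
phi 31.57 F tool [ -0.49  -3.79 -11.02] j6 -0.82
```

Call:
arm_command --series '[0,0,0.03,0,0,0,8,0,0,0.03,0,0,0,8,0,0,0.02,0,0,0,8,0,0,0,0,0,0,8]'

```text
time: 40.35
tcp_pos: [0.5553, -0.083, 0.1101]
ee_rot: [0.521, 0.854, -0.0, 0.001]
wrist_force: [-2.6, -0.0, 11.7]
gripper_width: 0.0146
grip_force: 57.2
```

```bash
python3 f.py
```

```text
t 40.4 tcp [ 0.5553 -0.083   0.1101] F [-2.64 -0.02 11.7 ] M [-0.118  0.668  1.467] w 0.0146
phi 27.21 F tool [  1.16  -2.35 -11.7 ] j6 -0.74
```

The right ring is at its stop, with the moment rising to 1.47 N m. I relieve it and lift out.

Call:
arm_command --series '[0,0,-0.06,0,0,0,8,0,0,-0.05,0,0,0,8,0,0,0,0,0,0,8]'

```text
time: 40.72
tcp_pos: [0.5556, -0.0829, 0.1101]
ee_rot: [0.474, 0.88, 0.0, 0.001]
wrist_force: [-1.4, -0.0, 9.8]
gripper_width: 0.0137
grip_force: 55.0
```

```bash
python3 f.py
```

```text
t 40.7 tcp [ 0.5556 -0.0829  0.1101] F [-1.43 -0.01  9.83] M [0.086 0.483 0.028] w 0.0137
phi 33.39 F tool [ 0.76 -1.19 -9.83] j6 -0.85
```

Call:
arm_command --series '[0,0,0,0,0,-4,8,0,0,0,0,0,-10,8,0,0,0,0,0,-15,8,0,0,0,0,0,-14,8,0,0,-0.1603,0,0,0,8,0,0,-0.1603,0,0,0,8,0,0,-0.1603,0,0,0,8,0,0,-0.1603,0,0,0,8,0,0,-0.1603,0,0,0,8,0,0,-0.1603,0,0,0,8,0,0,-0.1603,0,0,0,8,0,0,0,0,0,0,8]'

```text
time: 42.22
tcp_pos: [0.5551, -0.0827, 0.1527]
ee_rot: [-0.066, 0.998, -0.0, 0.0]
wrist_force: [-0.1, -0.1, -0.4]
gripper_width: 0.0139
grip_force: 55.0
```

```bash
python3 f.py; python3 -c "
from w import *
go([.5883,.0226,.119],97.7)"
```

```text
t 42.2 tcp [ 0.5551 -0.0827  0.1527] F [-0.15 -0.06 -0.44] M [0.067 0.051 0.004] w 0.0139
phi 97.57 F tool [ 0.16 -0.04  0.44] j6 -1.97
phi 97.6 tilt z [ 7.e-04 -1.e-04 -1.e+00] TURN -0.0023 then shift [-47.   99.9  33.7] j6 -1.97 f [-0.1 -0.1 -0.4]
```

Call:
arm_command --series '[0,0,-0.002,-23.5,50,0,8,0,0,0,-23.5,50,0,8,0,0,0,0,0,10,8,0,0,0,0,0,0,8,0,0,0,0,0,0,8]'

```text
time: 42.85
tcp_pos: [0.5881, 0.0217, 0.1422]
ee_rot: [-0.066, 0.998, -0.0, -0.0]
wrist_force: [0.1, -0.1, -2.3]
gripper_width: 0.0137
grip_force: 55.0
```

```bash
python3 f.py
cat > c.py <<'E'
from w import *
go([.5883,.0226,.119],97.7)
o,T,im=look('w13.png'); t=o['tcp_pos'][:2]
a=im[150:360,200:440]; 
r12=cv2.imread('pics/w12.png'); r13=cv2.imread('pics/w13.png')
tmp=r12[205:235,285:357]; s=cv2.matchTemplate(r13[195:245,275:367],tmp,cv2.TM_CCOEFF_NORMED); print(s.max(),np.unravel_index(s.argmax(),s.shape),'expect 10,10')
wm(T,['spanner_bar','ring_left_top','spanner_grip'],1)
E
python3 c.py
```

```text
t 42.9 tcp [0.5881 0.0217 0.1422] F [ 0.05 -0.07 -2.31] M [0.076 0.012 0.015] w 0.0137
phi 97.6 F tool [-0.04 -0.08  2.31] j6 -1.78
phi 97.6 tilt z [-1.e-04 -0.e+00 -1.e+00] TURN -0.0017 then shift [-0.3  0.9 23.2] j6 -1.78 f [ 0.1 -0.1 -2.3]
0.9778002 (np.int64(11), np.int64(10)) expect 10,10
spanner_bar 0.56 [0.5889 0.0219 0.0977]
spanner_grip 0.87 [0.5888 0.0236 0.1431]
```

Call:
arm_command --series '[0,0,-0.002,-0.3,0.8,0,8,0,0,0,0,0,10,8,0,0,0,0,0,7,8,0,0,0,0,0,3,8,0,0,0,0,0,1.5,8,0,0,0,0,0,1.5,8,0,0,0,0,0,0,8]'

```text
time: 43.92
tcp_pos: [0.5884, 0.0235, 0.119]
ee_rot: [-0.068, 0.998, 0.0, 0.0]
wrist_force: [0.8, 0.3, -2.3]
gripper_width: 0.0136
grip_force: 55.0
```

```bash
python3 f.py
```

```text
t 43.9 tcp [0.5884 0.0235 0.119 ] F [ 0.75  0.27 -2.27] M [ 0.064 -0.008  0.014] w 0.0136
phi 97.85 F tool [-0.78  0.16  2.27] j6 -1.78
```

Call:
arm_command --series '[0,0,0,0,-0.5,2,8,0,0,0,0,0,2,8,0,0,0,0,0,2,8,0,0,0,0,0,1,8,0,0,0,0,0,1,8,0,0,0,0,0,1,8,0,0,0,0,0,0.5,8,0,0,0,0,0,0.5,8,0,0,0,0,0,0,8]'

```text
time: 45.05
tcp_pos: [0.5886, 0.0231, 0.1101]
ee_rot: [-0.069, 0.998, -0.0, 0.0]
wrist_force: [-3.7, -0.4, 9.2]
gripper_width: 0.0138
grip_force: 55.0
```

```bash
python3 f.py
```

```text
t 45.0 tcp [0.5886 0.0231 0.1101] F [-3.65 -0.42  9.15] M [ 0.042  0.872 -0.063] w 0.0138
phi 97.86 F tool [ 3.67  0.08 -9.16] j6 -1.78
```

Call:
arm_command --series '[0,0,0.1,0,-0.12,0,8,0,0,0.1,0,-0.12,0,8,0,0,0.1,0,-0.12,0,8,0,0,0.1,0,-0.12,0,8,0,0,0.1,0,-0.12,0,8,0,0,0.1,0,-0.12,0,8,0,0,0.1,0,-0.12,0,8,0,0,0.1,0,-0.12,0,8,0,0,0.1,0,-0.12,0,8,0,0,0.1,0,-0.12,0,8,0,0,0.1,0,-0.12,0,8,0,0,0.05,0,0,0,8]'

```text
time: 46.55
tcp_pos: [0.5881, 0.0216, 0.1101]
ee_rot: [0.486, 0.874, -0.0, 0.0]
wrist_force: [-3.9, -0.7, 10.1]
gripper_width: 0.0139
grip_force: 54.9
```

```bash
python3 f.py
```

```text
t 46.5 tcp [0.5881 0.0216 0.1101] F [-3.86 -0.75 10.14] M [-0.132  0.881  0.564] w 0.0139
phi 31.87 F tool [  1.39  -3.67 -10.14] j6 -0.63
```

Call:
arm_command --series '[0,0,0.03,0,0,0,8,0,0,0.03,0,0,0,8,0,0,0.02,0,0,0,8,0,0,0,0,0,0,8]'

```text
time: 47.05
tcp_pos: [0.5881, 0.0217, 0.1101]
ee_rot: [0.518, 0.855, -0.0, 0.001]
wrist_force: [-3.6, -2.2, 9.4]
gripper_width: 0.0145
grip_force: 57.3
```

```bash
python3 f.py
```

```text
t 47.0 tcp [0.5881 0.0217 0.1101] F [-3.55 -2.16  9.42] M [-0.122  0.885  1.53 ] w 0.0145
phi 27.56 F tool [-0.28 -4.15 -9.42] j6 -0.55
```

The left ring is at its stop too (1.53 N m). I back off, lift, and turn back for the rest.

Call:
arm_command --series '[0,0,-0.06,0,0,0,8,0,0,-0.05,0,0,0,8,0,0,0,0,0,0,8,0,0,0,0,0,-4,8,0,0,0,0,0,-10,8,0,0,0,0,0,-15,8,0,0,0,0,0,-15,8,0,0,-0.1495,0,0,0,8,0,0,-0.1495,0,0,0,8,0,0,-0.1495,0,0,0,8,0,0,-0.1495,0,0,0,8,0,0,-0.1495,0,0,0,8,0,0,-0.1495,0,0,0,8,0,0,-0.1495,0,0,0,8,0,0,-0.1495,0,0,0,8,0,0,0,0,0,0,8]'

```text
time: 49.05
tcp_pos: [0.5882, 0.0219, 0.1538]
ee_rot: [-0.106, 0.994, -0.0, 0.0]
wrist_force: [-0.4, -0.7, -1.6]
gripper_width: 0.0138
grip_force: 55.0
```

```bash
python3 f.py; python3 -c "
from w import *
go([.5962,-.2255,.0775],102.4)
o,T,im=look('w14.png')
r12=cv2.imread('pics/w12.png'); r13=cv2.imread('pics/w14.png')
tmp=r12[205:235,285:357]; s=cv2.matchTemplate(r13[195:245,275:367],tmp,cv2.TM_CCOEFF_NORMED); print(s.max(),np.unravel_index(s.argmax(),s.shape))
"
```

```text
t 49.0 tcp [0.5882 0.0219 0.1538] F [-0.41 -0.68 -1.55] M [ 0.045  0.028 -0.018] w 0.0138
phi 102.15 F tool [ 0.54 -0.58  1.55] j6 -1.86
phi 102.2 tilt z [ 9.e-04  0.e+00 -1.e+00] TURN -0.0043 then shift [  45.3 -243.3   76.3] j6 -1.86 f [-0.4 -0.7 -1.6]
0.9432458 (np.int64(10), np.int64(10))
```

Call:
arm_command --series '[0,0,-0.004,9.1,-48.7,0,8,0,0,0,9.1,-48.7,0,8,0,0,0,9.1,-48.7,0,8,0,0,0,9.1,-48.7,0,8,0,0,0,9,-48.5,0,8,0,0,0,0,0,20,8,0,0,0,0,0,10,8,0,0,0,0,0,0,8,0,0,0,0,0,0,8]'

```text
time: 50.22
tcp_pos: [0.5963, -0.225, 0.1236]
ee_rot: [-0.108, 0.994, -0.0, 0.0]
wrist_force: [-0.2, 0.2, -1.6]
gripper_width: 0.0137
grip_force: 55.0
```

```bash
python3 f.py; python3 -c "
from w import *
go([.5962,-.2255,.0775],102.4)"
```

```text
t 50.2 tcp [ 0.5963 -0.225   0.1236] F [-0.15  0.19 -1.64] M [ 0.024  0.021 -0.   ] w 0.0137
phi 102.45 F tool [0.11 0.22 1.64] j6 -2.25
phi 102.5 tilt z [ 8.e-04 -3.e-04 -1.e+00] TURN 0.0009 then shift [ 0.2 -0.5 46.1] j6 -2.25 f [-0.2  0.2 -1.6]
```

Call:
arm_command --series '[0,0,0,0.2,-0.5,0,8,0,0,0,0,0,20,8,0,0,0,0,0,15,8,0,0,0,0,0,7,8,0,0,0,0,0,4,8,0,0,0,0,0,1,8,0,0,0,0,0,0,8]'

```text
time: 51.1
tcp_pos: [0.596, -0.2261, 0.0763]
ee_rot: [-0.108, 0.994, -0.0, 0.0]
wrist_force: [0.2, -0.6, -2.1]
gripper_width: 0.0138
grip_force: 55.0
```

```bash
python3 f.py
```

```text
t 51.1 tcp [ 0.596  -0.2261  0.0763] F [ 0.19 -0.57 -2.15] M [ 0.059  0.013 -0.019] w 0.0138
phi 102.44 F tool [-0.06 -0.6   2.15] j6 -2.25
```

Call:
arm_command --series '[0,0,0,0,0,0.4,8,0,0,0,0,0,0.3,8,0,0,0,0,0,0,25,0,0,0,0,0,0,40,0,0,0,0,0,0,50,0,0,0,0,0,-20,50,0,0,0,0,0,-40,50,0,0,0,0,0,-60,50,0,0,0,-45,0,0,80,0,0,0,-25,0,0,80,0,0,0,0,0,0,80,0,0,0,0,0,0,80]' --squeeze 20

```text
time: 52.6
tcp_pos: [0.6635, -0.211, 0.1948]
ee_rot: [-0.108, 0.994, 0.0, -0.0]
wrist_force: [0.3, 0.0, -0.5]
gripper_width: 0.0792
grip_force: 0.0
```

```bash
python3 f.py
cat > c.py <<'E'
from w import *
from rings import rings
o,T,im=look('w15.png')
wm(T,['spanner_grip','spanner_bar','knob_grip'],2); print(pix('wrist',[.5955,-.2255,.102],T))
try: rings('pics/w15.png',T,[pix('wrist',[.5544,-.0825,.064],T),pix('wrist',[.5869,.0224,.064],T)])
except Exception as e: print(e)
sc=snap('scene','scene2.png')[150:310,180:520]; cv2.imwrite('pics/fin.png',np.vstack([cv2.resize(sc,(765,360),interpolation=cv2.INTER_CUBIC),cv2.resize(im[60:300],(640,240)).repeat(1,0)[:, :].copy() if 0 else cv2.copyMakeBorder(im[60:300],0,0,0,125,0)])[:,:,::-1])
marks('scene',['remote0_mid','spanner_grip','knob_grip'])
E
python3 c.py
```

```text
t 52.6 tcp [ 0.6635 -0.211   0.1948] F [ 0.33  0.03 -0.53] M [0.07  0.019 0.007] w 0.0792
phi 102.44 F tool [-0.33 -0.04  0.53] j6 -2.19
spanner_grip 0.57 [ 0.5995 -0.224   0.0755]
spanner_bar 0.77 [ 0.5946 -0.2248  0.0333]
knob_grip 0.55 [ 0.4763 -0.0052  0.0672]
[321.1881658  150.46136131]
ring [502.4 144.3] [554.4 -82.6  64. ] [(np.int32(54), np.float64(24.1), np.float64(125.6), array([540.3, -63. ])), (np.int32(17), np.float64(0.2), np.float64(84.1), array([554.4, -82.3])), (np.int32(47), np.float64(23.0), np.float64(-53.2), array([ 568.2, -101. ])), (np.int32(8), np.float64(29.1), np.float64(-17.2), array([582.1, -91.2]))]
ring [581.9 212. ] [586.9  22.4  64. ] [(np.int32(296), np.float64(41.3), np.float64(-90.1), array([586.8, -18.9])), (np.int32(36), np.float64(23.2), np.float64(126.7), array([573.,  41.])), (np.int32(9), np.float64(0.3), np.float64(71.0), array([586.9,  22.6])), (np.int32(45), np.float64(24.4), np.float64(-55.6), array([600.7,   2.2]))]
scene remote0_mid 0.68 [0.594 0.326 0.012]
scene remote0_mid 0.51 [ 0.448 -0.465  0.008]
scene spanner_grip 0.5 [0.513 0.259 0.017]
scene spanner_grip 0.4 [ 0.595 -0.224  0.001]
scene knob_grip 0.61 [0.48  0.002 0.066]
```

View pics/fin.png

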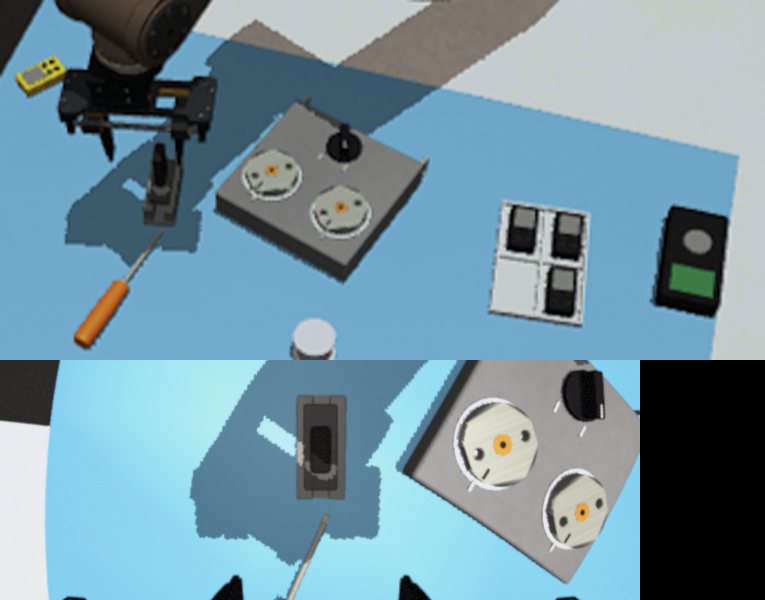

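The rings' holes now lie at about -54°, which is locked. The spanner stands in its rest, three remotes lie in separate pockets, and the bystanders have not moved. The knob is next.

```bash
python3 -c "
from w import *
go([.4798,-.002,.079],107.2)"
```

```text
phi 102.4 tilt z [ 2.e-04  0.e+00 -1.e+00] TURN -0.0833 then shift [114.1 254.2 116.4] j6 -2.19 f [-1.2  0.2  0.1]
```

Call:
arm_command --series '[0,0,-0.083,0,0,0,60,0,0,0,22.8,50.8,0,50,0,0,0,22.8,50.8,0,40,0,0,0,22.8,50.8,0,40,0,0,0,22.8,50.8,0,40,0,0,0,22.9,51,0,40,0,0,0,0,0,40,40,0,0,0,0,0,20,40,0,0,0,0,0,0,40,0,0,0,0,0,0,40]'

```text
time: 54.25
tcp_pos: [0.4805, -0.002, 0.136]
ee_rot: [-0.149, 0.989, -0.0, 0.0]
wrist_force: [0.2, 0.3, 1.3]
gripper_width: 0.0403
grip_force: 0.0
```

```bash
cat > c.py <<'E'
from w import *
go([.4798,-.002,.079],107.2)
o,T,im=look('w16.png')
a=im[190:370,200:440]; cv2.imwrite('pics/w16c.png',cv2.resize(a[:,:,::-1],None,fx=3.2,fy=3.2,interpolation=cv2.INTER_CUBIC))
wm(T,['knob_grip'],1)
a=np.radians(17.2)
for s in(1,-1): print((pix('wrist',[.4798+s*.022*np.cos(a),-.002+s*.022*np.sin(a),.081],T)-[200,190])*3.2)
E
python3 c.py
```

```text
phi 107.2 tilt z [ 1.e-03 -1.e-04 -1.e+00] TURN -0.0003 then shift [ 0.6  0.2 57. ] j6 -2.01 f [0.2 0.3 1.3]
knob_grip 0.79 [ 0.4786 -0.0047  0.0716]
[387.06505021 362.4089602 ]
[386.78575941 142.56935788]
```

View pics/w16c.png

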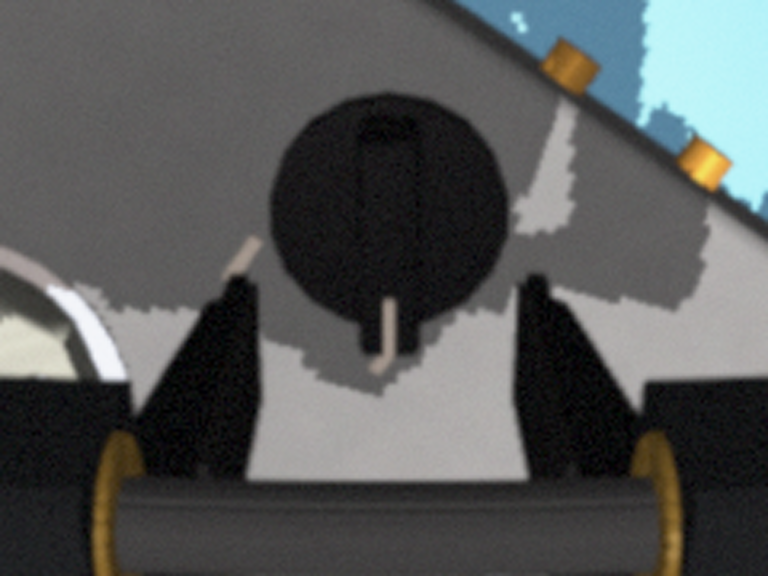

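The knob bar runs from (388,140) to (390,355) in the crop, as predicted and centred between the fingers.

Call:
arm_command --series '[0,0,0,0.6,0,25,40,0,0,0,0,0,20,40,0,0,0,0,0,8,40,0,0,0,0,0,3.5,40,0,0,0,0,0,0,40,0,0,0,0,0,0,6,0,0,0,0,0,0,6,0,0,0,0,0,0,6,0,0,0,0,0,0,6]' --squeeze 35

```text
time: 55.48
tcp_pos: [0.4795, -0.0019, 0.0789]
ee_rot: [-0.149, 0.989, 0.0, 0.0]
wrist_force: [-1.0, 1.2, 2.0]
gripper_width: 0.0115
grip_force: 35.0
```

```bash
python3 f.py
```

```text
t 55.5 tcp [ 0.4795 -0.0019  0.0789] F [-0.99  1.22  2.02] M [0.343 0.037 0.058] w 0.0115
phi 107.19 F tool [ 0.58  1.46 -2.02] j6 -2.01
```

Gripped. I turn it clockwise by 1.2 rad.

Call:
arm_command --series '[0,0,0.1,0,0,0,6,0,0,0.1,0,0,0,6,0,0,0.1,0,0,0,6,0,0,0.1,0,0,0,6,0,0,0.1,0,0,0,6,0,0,0.1,0,0,0,6,0,0,0.1,0,0,0,6,0,0,0.1,0,0,0,6,0,0,0.1,0,0,0,6,0,0,0.1,0,0,0,6,0,0,0.1,0,0,0,6,0,0,0.1,0,0,0,6,0,0,0,0,0,0,6]'

```text
time: 57.1
tcp_pos: [0.4797, -0.0013, 0.0789]
ee_rot: [0.436, 0.9, 0.001, 0.0]
wrist_force: [1.8, 10.2, 2.1]
gripper_width: 0.0118
grip_force: 35.0
```

```bash
python3 f.py
```

```text
t 57.1 tcp [ 0.4797 -0.0013  0.0789] F [ 1.81 10.23  2.09] M [ 1.734 -0.257 -0.014] w 0.0118
phi 38.34 F tool [ 6.91  7.77 -2.08] j6 -0.81
```

Call:
arm_command --series '[0,0,0,0,0,0,25,0,0,0,0,0,0,40,0,0,0,0,0,0,40,0,0,0,0,0,-20,40,0,0,0,0,0,-50,60,0,0,0,0,0,-50,60,0,0,0,0,0,-50,60,0,0,0,-40,0,0,60,0,0,0,-40,0,0,60,0,0,0,0,0,0,60,0,0,0,0,0,0,60]'

```text
time: 58.48
tcp_pos: [0.5285, -0.0644, 0.2484]
ee_rot: [0.435, 0.9, -0.0, -0.001]
wrist_force: [-0.1, 0.7, 0.5]
gripper_width: 0.06
grip_force: 0.0
```

```bash
cat > c.py <<'E'
from w import *
o,T,im=look('w17.png'); print(o['tcp_pos'])
u=pix('wrist',[.4798,-.002,.081],T); print(u)
from rings import rings
try: rings('pics/w17.png',T,[pix('wrist',[.5544,-.0825,.064],T),pix('wrist',[.5869,.0224,.064],T)])
except Exception as e: print(e)
sc=snap('scene','scene3.png')[150:310,180:520]; sc=cv2.resize(sc,(765,360),interpolation=cv2.INTER_CUBIC)
x,y=np.clip(u.astype(int),55,420); k=cv2.resize(im[y-55:y+55,x-55:x+55],(240,240),interpolation=cv2.INTER_CUBIC)
sd=cv2.resize(arm.read_camera('side')[140:320,190:470],(373,240),interpolation=cv2.INTER_CUBIC)
b=np.hstack([k,sd]); b=cv2.copyMakeBorder(b,0,0,0,765-b.shape[1],0)
cv2.imwrite('pics/fin2.png',np.vstack([sc,b])[:,:,::-1])
E
python3 c.py
```

```text
[ 0.52852605 -0.06438969  0.24839251]
[322.00562521 135.42423769]
ring [330.7 251.8] [554.1 -82.4  64. ] [(np.int32(8), np.float64(34.9), np.float64(128.8), array([532.2, -55.1])), (np.int32(19), np.float64(34.8), np.float64(164.5), array([520.6, -73.1])), (np.int32(21), np.float64(34.3), np.float64(86.8), array([556.1, -48.1])), (np.int32(27), np.float64(21.5), np.float64(124.2), array([542.1, -64.6])), (np.int32(39), np.float64(34.9), np.float64(-130.3), array([ 531.5, -109. ])), (np.int32(26), np.float64(0.2), np.float64(-99.0), array([554.1, -82.6])), (np.int32(59), np.float64(34.6), np.float64(19.4), array([586.8, -70.9])), (np.int32(21), np.float64(25.9), np.float64(-16.8), array([578.9, -89.8])), (np.int32(23), np.float64(24.0), np.float64(-51.2), array([ 569.2, -101.1]))]
ring [427.1 188.3] [586.3  22.5  64. ] [(np.int32(17), np.float64(23.8), np.float64(120.1), array([574.4,  43.1])), (np.int32(12), np.float64(0.3), np.float64(23.7), array([586.6,  22.6])), (np.int32(12), np.float64(34.7), np.float64(-128.2), array([564.9,  -4.8])), (np.int32(20), np.float64(24.4), np.float64(-50.4), array([601.9,   3.6]))]
```

View pics/fin2.png

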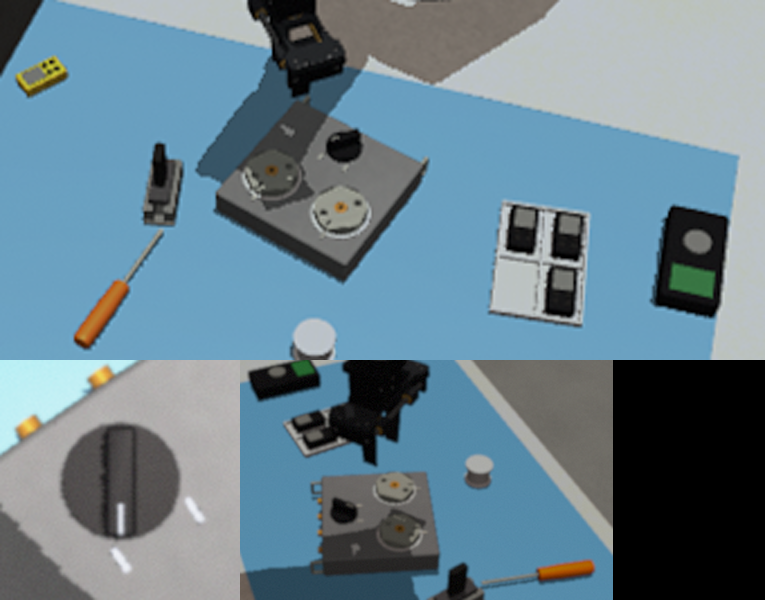

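The final check shows the knob's pointer at (121,520) lined up with the second mark. The spanner stands upright in its rest, the rings are locked, three remotes lie in separate pockets, and the bystanders are untouched.

```bash
python3 -c "
from bench import arm
print(arm.hand_in())"
```

```text
the job is handed in; nothing more can be done
None
```

The job is handed in at about 58 s of the 210 s: all three remotes lie flat, buttons up, in separate pockets, both rings were turned to their stops with the spanner, the spanner is back upright in its rest, and the range knob was turned last, to its next position.

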